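# Set up the light path on the optical breadboard

## Robot

A 6-joint arm with a two-finger parallel gripper is mounted at the origin on the work surface. World frame = base frame: x ahead of the robot, y to its left, z up, the work surface at z = 0. Lengths are in mm, angles in degrees, forces in N, time in s.
With the tool pointing down it reaches from about 325 to 925 mm from the base axis. Payload 3.1 kg.
Tool frame: the origin (TCP) lies between the finger pads; the fingertips stand 25 mm ahead of it and the grasp point (between the pads) lies 6 mm ahead of it; x points along the fingers, y is the direction in which the jaws open and shut, and the axes are right-handed (so a half turn about x gives the same grasp; the last joint's range is limited). The gripper opens to 85 mm and grips with 20 to 120 N. Pads are 22 mm wide; open, the fingers measure 114 mm over their backs; the gripper's body (76 mm by 85 mm) begins 54 mm behind the grasp point. The pads swing forward as they close: fully open they stand 13 mm farther back than shut.
Start: joints at [65.077, 12.427, 92.441, -0, 75.132, -6.429], TCP at [198.246, 592.738, 256.3] pointing down, gripper open.
Joint ranges: [-157.48, 157.48], [-44.54, 120.13], [17.64, 146.25], [-64.5, 244.5], [7.68, 150.69], [-147.95, 147.95]. Speed limits (degrees/s): [159.86, 159.86, 180, 180, 180, 180].

## Interface

Orientations are given as [roll, pitch, yaw] about the fixed x, y, z axes, in that order (R = Rz(yaw) Ry(pitch) Rx(roll)).
In Python, from cell import * gives the robot as it stands.
- The arm moves only by the tool jog_arm, never from a script. Its arguments are lists of equal length, an entry for each row: "slide": the shift along the tool's x, y, z each as a share of 0.15 m, from -1 to 1, a list of three; "delta_rot": the turn, a rotation vector about the tool's x, y, z each as a share of pi rad, from -1 to 1, a list of three. In form: {"slide": [[tx, ty, tz], ...], "delta_rot": [[rx, ry, rz], ...]}. A call has 1 to 8 rows; each row is the pose to reach, as a shift and turn from the pose commanded when the call began, along the tool's axes at that moment, turning the shorter way round; what a row does not reach only later rows make up. A row lasts 1/8 s, in which the tool goes at most 62.5 mm and 10.7 degrees, less where a joint would pass 70% of its speed; a pose out of reach is approached as far as the arm can. A call with a number of a shift or a turn outside -1 to 1 is refused whole. A call with a gripper value outside its range is refused whole. "gripper" is the opening, from 0 (shut) to 1 (fully open), set as the call begins (left out, the last holds). The fingers move at their own pace and stop on an object; "force" is the grip in N (left out, the last holds). Time passes only in rows, so rows that repeat a pose let the fingers close. It gives the time, the measured TCP pose, the force and the opening at its end, in the units of the state.
- state(): the state, without advancing time (a new reading comes with each control period).
- snapshot(name): name is "scene" or "top" or "wrist"; returns (picture, depth): 420x560x3 uint8, red, green, blue; 420x560 float32, mm along the optical axis (not along the pixel's ray), 0 where there is no reading.
- calibration(name): a dict with "camera_matrix" (3x3 intrinsics, pixels), "k1" (the pictures are not rectified: a ray, as slopes to the right and down, at radius r is drawn at 1 + k1 r^2 times it, then the intrinsics apply), "rvec" (rotation vector, rad) and "tvec" (3), from world to camera coordinates, as OpenCV has them; the wrist camera has in their place "tool_from_camera" (4x4, takes a point from camera to tool coordinates, whose origin is the TCP and whose axes are the tool frame's). Camera axes: x right, y down, z forward; pixel columns grow to the right and rows downward; lengths in mm; the calibration is good to about 2 mm. A picture is of the moment at which its call begins: read the wrist's pose just before it. calibration takes no time and is no camera call.
- finish_job(): hands the job in, once; it reports no verdict.
The state is a dict: "time": time; "joint_positions": joint angles; "qd": joint speeds; "joint_torque": joint torques, N m; "tcp_pos": TCP position; "ee_rot": TCP orientation; "wrist_force": force on the tool from outside, world axes, zero at the start; "wrist_torque": the same for the moment, N m; "grip_width": opening from 0.0 (shut) to 1.0 (fully open).
Only numpy, scipy, OpenCV 4.12 (cv2) and the standard library are available. Lean on these libraries where they do the work, as an engineer would, in place of code of your own. Each camera call takes 0.05 s, during which the arm holds its last target.

## Task

Set up the light path on the breadboard between the lamp and the camera: stand the lens 50 mm in front of the lamp's mouth, the cuvette holder 200 mm in front of the lamp's mouth, the filter half-way between the lens and the cuvette holder, and the iris 50 mm in front of the camera's lens (all measured along the light path, to the middle of each optic). Each must stand upright on the board, centred on the light path and squarely facing along it. Do not knock any of them over, and leave the bare post holder, the dish, the spray bottle and the hex driver where they are.

Things in the scene. Friction and masses are not known exactly. Their poses are not given: they have to be found in the camera images.
- lens_center (a point): Lens: clear bulging glass in a black round ring (46 mm across, 18 mm thick) with a thin bright band, on a steel post with round steel foot 46 mm across, 10 mm high; 108 mm tall. Grip the ring by its edges along x. Point: optic's centre, 85 mm above its underside. z up, y = the way light passes (either way round), x across. 0.3 kg. Starts on the grey mat, turned up to 40 degrees.
- filter_center (a point): Filter: square amber glass in a bright aluminium frame (50 x 50 mm, 10 mm thick), on a post with oblong steel foot 50 mm (x) by 40 mm, 10 mm high; 110 mm tall. Grip the frame by its edges along x. Point: optic's centre, 85 mm above its underside. z up, y = the way light passes (either way round), x across. 0.3 kg. Starts on the grey mat, turned up to 40 degrees.
- cell_center (a point): Cuvette holder: black block 40 mm (x) by 28 mm (y) by 46 mm high, clear glass cuvette sticking 12 mm out of its top, on a post with steel foot 44 mm (x) by 40 mm, 10 mm high; 120 mm tall. Grip the block's sides along x. Point: optic's centre, 85 mm above its underside. z up, y = the way light passes (either way round), x across. 0.3 kg. Starts on the grey mat, turned up to 40 degrees.
- iris_center (a point): Iris: bright ring (40 mm across, 12 mm thick) with dark leaves and a small opening, thin pin 18 mm up from its top, on a post with round steel foot 40 mm across, 10 mm high; 123 mm tall. Grip the ring by its edges along x. Point: optic's centre, 85 mm above its underside. z up, y = the way light passes (either way round), x across. 0.3 kg. Starts on the grey mat, turned up to 40 degrees.
- lamp_mouth (a point): Centre of the open end of the lamp's tube. Lamp: round, black finned heat sink, 60 mm across, top 115 mm above the board, bolted down at the light path's left (+y) end. z up; the light goes level along this point's -y to the camera, 85 mm above the board. The board's top is at z = 0.012. Lamp and camera may stand on the robot's side of the mat or beyond it.
- camera_front (a point): Centre of the front glass of the camera's lens. Camera: grey box 56 mm square with black barrel 52 mm across, on a post, bolted to the board at the light path's right (-y) end; top 113 mm above the board. Same axes as the lamp: it looks along +y, in line with the lamp, 360 to 420 mm from the lamp's mouth.
- post_center (a point): Bystander: bare post holder, a black upright tube 25 mm across and 70 mm tall with a thumbscrew, on a round steel foot 46 mm across; stands among the optics on the mat. Point: on its axis, 35 mm up.
- dish_center (a point): Bystander: round clear dish, 64 mm across and 15 mm high, lying on a fixed stack of clear square boxes (84 mm square, 72 mm high) off the right end of the mat. Point: its centre.
- spray_center (a point): Bystander: white spray bottle, 62 mm across and 180 mm tall, standing off the left end of the mat. Point: on its axis, 90 mm up.
- driver_center (a point): Bystander: hex driver with dark six-sided handle (20 mm thick), 185 mm long, lying on the board along the robot's side of the mat. Point: on its axis near its middle.
There are look-alikes about, which are no part of the job. What is shaped like the part that bears iris_center but red or turquoise is not meant. What is shaped like the part that bears lens_center but blue is not meant.

How it is judged:
By the outcome, as a careful person would: the job done as asked, in the order asked, and still so for the second after the job is handed in, with the robot touching nothing.
It also fails if it takes over 104 s, if anything falls off the work surface, if the arm or the gripper's body presses on something with over 40 N, if the wrist force passes 120 N, or if a joint passes its speed limit or range.

## Working session

There is one attempt and no reset: what is moved stays moved. The work goes in short steps, Python scripts to look and compute and a tool call to move; the robot and the scene stay as the last step left them, time stands still between calls to the robot, and variables do not carry over. Pictures are saved under pics/ and viewed, and the job is handed in when it is done.

Besides the shell and the picture viewer there is one more tool, called after "Request:" in YAML: its name, and indented under it one key for each argument. jog_arm: Moves the arm, as the interface text tells. Shift numbers are shares of 0.15 m and turn numbers shares of pi rad, none past 1 either way. Its arguments: {"type":"object","properties":{"slide":{"type":"array"},"delta_rot":{"type":"array"},"gripper":{"type":"number"},"force":{"type":"number"}},"required":["slide","delta_rot"]}

```bash
ls; mkdir -p pics; cat > h.py <<'E'
from cell import *
import numpy as np, cv2
from scipy.spatial.transform import Rotation as R
def save(n,f):
    p,d=snapshot(n); cv2.imwrite('pics/'+f+'.png',p[:,:,::-1]); np.save('pics/'+f+'.npy',d); return p,d
def cam(n,st=None):
    c=calibration(n)
    if 'rvec' in c:
        Rm=cv2.Rodrigues(np.array(c['rvec'],float))[0]; t=np.array(c['tvec'],float).ravel()
        return np.array(c['camera_matrix']),c['k1'],Rm.T,-Rm.T@t
    T=np.array(c['tool_from_camera']); Rt=R.from_euler('xyz',st['ee_rot'],degrees=True).as_matrix()
    return np.array(c['camera_matrix']),c['k1'],Rt@T[:3,:3],Rt@T[:3,3]+np.array(st['tcp_pos'])
def pts(n,d,st=None):
    K,k1,Rw,o=cam(n,st)
    h,w=d.shape
    u,v=np.meshgrid(np.arange(w),np.arange(h))
    uv=np.stack([u,v],-1).reshape(-1,1,2).astype(float)
    xy=cv2.undistortPoints(uv,K,np.array([k1,0,0,0.])).reshape(h,w,2)
    P=np.dstack([xy*d[...,None],d])
    return P@Rw.T+o
E
python3 - <<'E'
from h import *
s=state();print(s)
save('scene','s0');save('top','t0');save('wrist','w0')
for n in ['scene','top','wrist']: print(calibration(n))
E
```

```text
pics
{'time': 0.0, 'joint_positions': array([ 6.50775522e+01,  1.24747060e+01,  9.25286465e+01,  3.28902597e-03,
        7.51309655e+01, -6.42989496e+00]), 'qd': array([-0.06587625, -0.04267918, -0.0661018 , -0.0585288 , -0.03349442,
        0.01942696]), 'joint_torque': array([ 1.85231288e-04, -3.96821165e+01, -3.03861487e+01, -1.58285980e-04,
        9.56899545e-03, -5.17077197e-06]), 'tcp_pos': array([197.8992812 , 592.05374236, 254.98887062]), 'ee_rot': array([ -97.78480987,   89.8656444 , -116.27821041]), 'wrist_force': array([-0.59320258,  0.91231354,  0.18686583]), 'wrist_torque': array([-0.07316278, -0.03585961, -0.0155938 ]), 'grip_width': 0.9997302941376676}
{'camera_matrix': array([[513.15738691,   0.        , 281.9779537 ],
       [  0.        , 513.15738691, 210.37014511],
       [  0.        ,   0.        ,   1.        ]]), 'k1': -0.1205036692736133, 'rvec': array([ 0.81175699,  2.7311125 , -0.81922827]), 'tvec': array([ 460.62052237, -209.03950774, 1615.12733267])}
{'camera_matrix': array([[499.81735114,   0.        , 283.81800218],
       [  0.        , 499.81735114, 220.69108663],
       [  0.        ,   0.        ,   1.        ]]), 'k1': 0.009514881832883534, 'rvec': array([ 2.12516689, -2.13827875,  0.15344645]), 'tvec': array([  27.04692627,  576.76531046, 1221.82455214])}
{'camera_matrix': array([[294.34603939,   0.        , 281.49293968],
       [  0.        , 294.34603939, 209.21127277],
       [  0.        ,   0.        ,   1.        ]]), 'k1': -0.032682781527197044, 'tool_from_camera': array([[-3.87415381e-05, -2.67757968e-01,  9.63486206e-01,
        -1.18227577e+02],
       [ 9.99999998e-01,  3.14403142e-05,  4.89471800e-05,
        -1.66051119e-01],
       [-4.33983065e-05,  9.63486206e-01,  2.67757967e-01,
        -6.77363091e+01],
       [ 0.00000000e+00,  0.00000000e+00,  0.00000000e+00,
         1.00000000e+00]])}
```

View pics/s0.png

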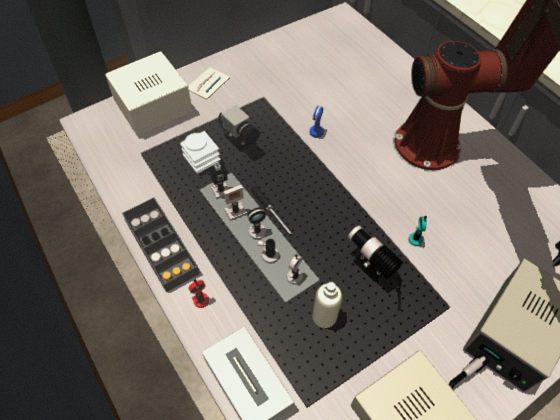

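View pics/t0.png

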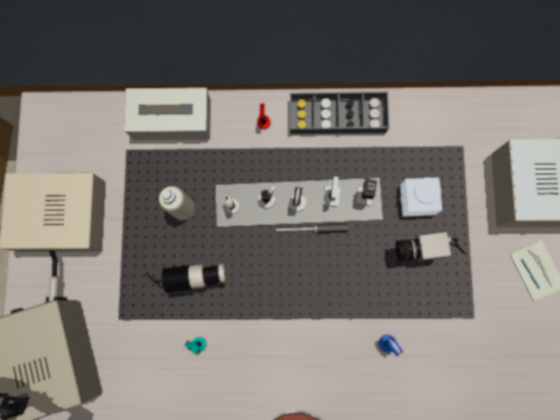

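View pics/w0.png

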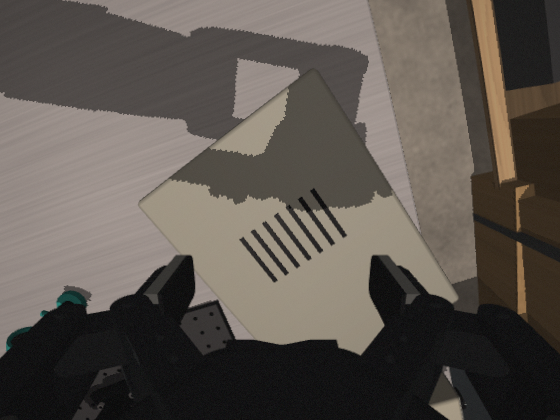

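```bash
python3 - <<'E'
from h import *
for n,f in [('top','t0'),('scene','s0')]:
    d=np.load(f'pics/{f}.npy'); P=pts(n,d); np.save(f'pics/{f}_P.npy',P)
    im=cv2.imread(f'pics/{f}.png')
    print(n,cam(n)[3])
P=np.load('pics/t0_P.npy')
im=cv2.imread('pics/t0.png')
cv2.imwrite('pics/t0a.png',cv2.resize(im[160:310,140:460],None,fx=2.5,fy=2.5,interpolation=cv2.INTER_CUBIC))
for (u,v) in [(140,300),(300,300),(460,160),(250,215)]: print('board/mat',P[v,u])
Z=P[...,2]; 
m=((Z>75)&(Z<230)&(P[...,0]>380)&(P[...,0]<800)&(abs(P[...,1])<450)).astype(np.uint8)
k,l,s,c=cv2.connectedComponentsWithStats(m)
for i in range(1,k):
    if s[i,4]<8: continue
    q=P[l==i]; q5,q95=np.percentile(q,[2,98],axis=0)
    print(s[i],c[i].round(),q.mean(0).round(1),q5.round(),q95.round())
E
```

```text
top [ 376.3503102     4.97894243 1297.91396091]
scene [ 983.7936499   631.33770406 1223.95581621]
board/mat [380.27053886 390.27893876  17.00730071]
board/mat [378.12445355 -16.1629984    7.6459152 ]
board/mat [ 741.15505497 -441.79994494   11.95713807]
board/mat [596.73877598 111.65550248  19.89379151]
[330 177   8  24 123] [334. 189.] [643.  -98.1 117.4] [ 621. -106.   81.] [669. -92. 130.]
[361 178  16  22 273] [368. 189.] [ 641.5 -181.9  117.8] [ 624. -197.   82.] [ 665. -168.  137.]
[ 404  178   37   34 1137] [422. 194.] [ 632.4 -317.5   91. ] [ 595. -359.   78.] [ 673. -280.  103.]
[159 186  31  30 691] [174. 201.] [610.6 280.7 146. ] [587. 259.  80.] [642. 313. 194.]
[260 186  15  14 104] [266. 193.] [641.1  67.1  84.2] [627.  50.  76.] [658.  82.  91.]
[292 186  10  20 146] [297. 196.] [625.7  -9.  118.2] [607. -19.  99.] [649.   0. 127.]
[223 192  10  17  92] [228. 200.] [618.1 158.3 114.4] [602. 150.  86.] [638. 168. 139.]
[ 395  232   64   30 1263] [423. 247.] [ 500.1 -305.6  120.2] [ 473. -369.   88.] [ 530. -247.  130.]
[ 155  264   71   29 1392] [190. 276.] [434.2 244.  116. ] [403. 167.  94.] [461. 310. 129.]
```

View pics/t0a.png

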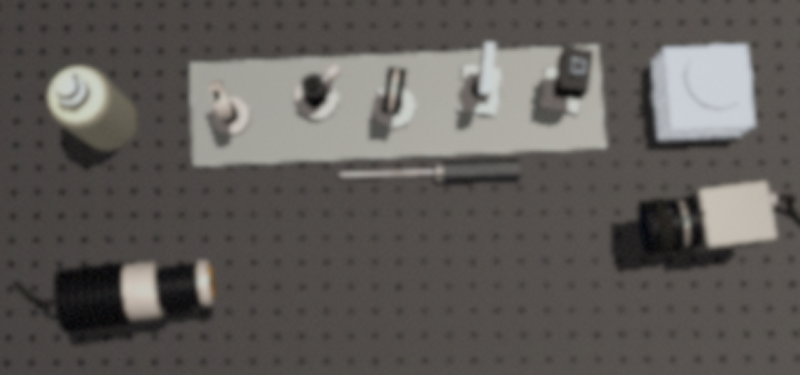

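```bash
cat > plan.py <<'E'
import numpy as np, json, sys
# commanded pose: pos, ang = angle (deg) of tool y axis in world xy; tool x = -z world ; tool z = x cross y
def load(): return json.load(open('cmd.json'))
def store(p,a): json.dump({'p':list(map(float,p)),'a':float(a)},open('cmd.json','w'))
def basis(a):
    r=np.radians(a); y=np.array([np.cos(r),np.sin(r),0]); x=np.array([0,0,-1.]); return np.column_stack([x,y,np.cross(x,y)])
def slide(p=None,a=None):
    c=load(); p=c['p'] if p is None else p
    d=basis(c['a']).T@(np.array(p)-c['p'])/150
    da=0 if a is None else -(a-c['a'])/180   # about tool x (down)
    return d.round(4),round(da,5)
def apply(s,da):
    c=load(); p=np.array(c['p'])+basis(c['a'])@(np.array(s)*150); a=c['a']-da*180; store(p,a); return p,a
E
python3 - <<'E'
from h import *; from plan import *
Q=[]
for i in range(20):
    s=state(); Q.append(R.from_euler('xyz',s['ee_rot'],degrees=True).as_matrix())
M=np.mean(Q,0);print(M.round(4)); a=np.degrees(np.arctan2(M[1,1],M[0,1]));print(a, s['time'],s['tcp_pos'])
j=s['joint_positions'];print(j[0]-j[5], j[0]+j[5])
E
```

```text
[[-8.000e-04  3.172e-01  9.483e-01]
 [-1.700e-03  9.483e-01 -3.172e-01]
 [-1.000e+00 -1.900e-03 -2.000e-04]]
71.50436923403777 0.15 [197.97501512 592.19494583 255.2322216 ]
71.50475439129119 58.65017188321062
```

```bash
cat >> plan.py <<'E'
def go(p,a=None,dry=True):
    """print calls to get to p,a; tracks cmd"""
    while True:
        c=load(); a2=c['a'] if a is None else a
        d=basis(c['a']).T@(np.array(p)-c['p'])/150
        m=abs(d).max(); n=max(1,int(np.ceil(m-0.003)))
        s=np.round(np.clip(d/n,-1,1),4); da=round(-(a2-c['a'])/180,4) 
        nr=max(np.linalg.norm(s)*150/62.5, abs(da)*180/10.7)
        print('slide',s.tolist(),'rot',da,'rows>=',round(nr,2)); apply(s,da)
        if n==1: break
    print('->',load())
E
python3 - <<'E'
from plan import *
store([198.246,592.738,256.3],71.506)
go([570,-10,300],90)
E
```

```text
slide [-0.0728, -0.7561, 0.9062] rot -0.1027 rows>= 2.84
slide [-0.0546, -0.7534, 0.4648] rot -0.0 rows>= 2.13
slide [-0.0546, -0.7534, 0.4648] rot -0.0 rows>= 2.13
slide [-0.0547, -0.7533, 0.4648] rot -0.0 rows>= 2.13
slide [-0.0546, -0.7534, 0.4648] rot -0.0 rows>= 2.13
-> {'p': [569.9971887547024, -10.001552656157742, 299.995], 'a': 89.992}
```

Request:
jog_arm:
  slide:
    - [-0.0728,-0.7561,0.9062]
    - [-0.0728,-0.7561,0.9062]
    - [-0.0728,-0.7561,0.9062]
    - [-0.0728,-0.7561,0.9062]
  delta_rot:
    - [-0.1027,0,0]
    - [-0.1027,0,0]
    - [-0.1027,0,0]
    - [-0.1027,0,0]

```text
time: 0.65
tcp_pos: [292.7, 439.6, 267.2]
ee_rot: [-64.8, 90.0, -65.1]
wrist_force: [0.3, 0.4, 0.6]
grip_width: 1.001
```

Request:
jog_arm:
  slide:
    - [-0.0546,-0.7534,0.4648]
    - [-0.0546,-0.7534,0.4648]
    - [-0.0546,-0.7534,0.4648]
  delta_rot:
    - [0,0,0]
    - [0,0,0]
    - [0,0,0]

```text
time: 1.02
tcp_pos: [362.1, 327.5, 275.5]
ee_rot: [10.9, 90.0, 10.6]
wrist_force: [0.2, -0.3, -0.5]
grip_width: 0.998
```

Request:
jog_arm:
  slide:
    - [-0.0546,-0.7534,0.4648]
    - [-0.0546,-0.7534,0.4648]
    - [-0.0546,-0.7534,0.4648]
  delta_rot:
    - [0,0,0]
    - [0,0,0]
    - [0,0,0]

```text
time: 1.4
tcp_pos: [432.0, 214.9, 283.8]
ee_rot: [31.8, 90.0, 31.6]
wrist_force: [-1.3, 0.7, 1.0]
grip_width: 0.993
```

Request:
jog_arm:
  slide:
    - [-0.0547,-0.7533,0.4648]
    - [-0.0547,-0.7533,0.4648]
    - [-0.0547,-0.7533,0.4648]
  delta_rot:
    - [0,0,0]
    - [0,0,0]
    - [0,0,0]

```text
time: 1.78
tcp_pos: [501.8, 102.3, 291.9]
ee_rot: [47.7, 90.0, 47.5]
wrist_force: [0.3, 0.7, -0.2]
grip_width: 0.999
```

Request:
jog_arm:
  slide:
    - [-0.0546,-0.7534,0.4648]
    - [-0.0546,-0.7534,0.4648]
    - [-0.0546,-0.7534,0.4648]
    - [-0.0546,-0.7534,0.4648]
  delta_rot:
    - [0,0,0]
    - [0,0,0]
    - [0,0,0]
    - [0,0,0]

```text
time: 2.28
tcp_pos: [569.8, -8.2, 299.3]
ee_rot: [133.5, 89.9, 133.6]
wrist_force: [0.0, 1.2, -0.2]
grip_width: 0.998
```

```bash
python3 - <<'E'
from h import *
s=state();print(s['time'],s['tcp_pos'],s['ee_rot'],s['qd'].round(2))
p,d=save('wrist','w1');P=pts('wrist',d,s);np.save('pics/w1_P.npy',P)
im=cv2.imread('pics/w1.png');cv2.imwrite('pics/w1a.png',cv2.resize(im,(800,600),interpolation=cv2.INTER_CUBIC))
for u in (100,200,300,400,500):
  for v in (40,80,150): print(u,v,P[v,u].round(1))
E
```

```text
2.275 [569.76933265  -8.15280462 299.27380313] [133.54683201  89.86112538 133.58753808] [ 1.07 -1.19  1.28 -0.03  0.21 -0.2 ]
100 40 [ 393.5 -236.    13. ]
100 80 [ 440.5 -243.1   12.2]
100 150 [ 530.  -256.5   12.4]
200 40 [ 395.3 -109.5   12.8]
200 80 [ 442.1 -112.5   12.7]
200 150 [ 530.7 -118.4   12.8]
300 40 [395.4  15.1  11.8]
300 80 [442.4  15.8  13. ]
300 150 [530.8  17.2  12.5]
400 40 [394.8 139.7  14.1]
400 80 [441.4 144.6  12.7]
400 150 [530.2 153.2  13.3]
500 40 [412.9 215.3  90.7]
500 80 [454.4 207.6 111.1]
500 150 [529.1 293.3  13.1]
```

View pics/w1a.png

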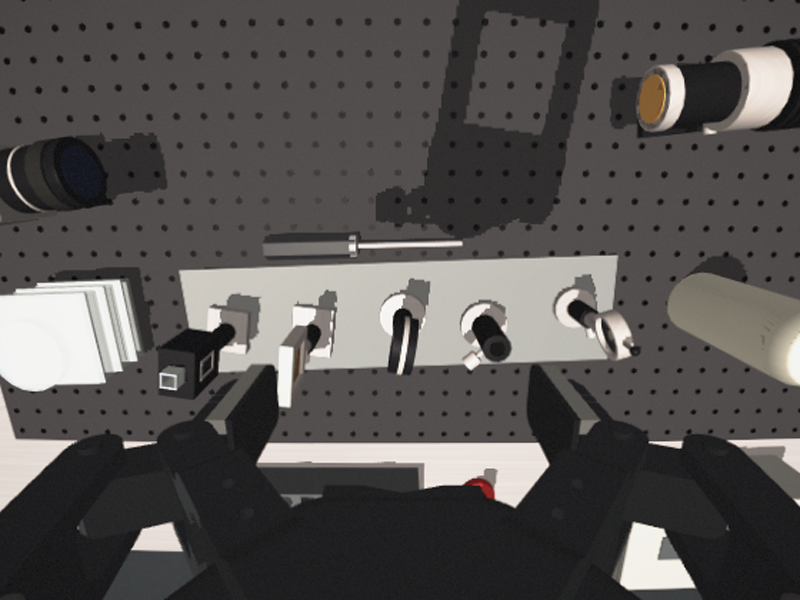

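```bash
python3 - <<'E'
from h import *
im=cv2.imread('pics/w1.png');P=np.load('pics/w1_P.npy')
a=cv2.resize(im[20:110,420:530],None,fx=5,fy=5,interpolation=cv2.INTER_NEAREST)
b=cv2.resize(im[80:160,0:120],None,fx=5,fy=5,interpolation=cv2.INTER_NEAREST)
cv2.imwrite('pics/a1.png',a);cv2.imwrite('pics/b1.png',b)
for u in range(440,500,4): print(u,P[66,u].round(1),P[80,u].round(1),im[66,u])
print()
for u in range(30,84,4): print(u,P[118,u].round(1),P[130,u].round(1),im[118,u])
E
```

```text
440 [423.9 194.6  13.1] [440.7 196.8  13. ] [44 44 45]
444 [423.5 200.7  11.4] [440.6 202.   13.2] [44 45 46]
448 [437.2 168.4  82.6] [451.3 169.5  84.1] [ 52  89 122]
452 [438.8 167.9  91.4] [452.5 169.4  92.1] [ 51  93 130]
456 [440.7 166.6 101.4] [453.6 169.5  99.6] [ 50  93 131]
460 [441.8 167.4 107.3] [454.4 170.1 105.8] [ 51  94 130]
464 [442.8 168.1 113.1] [455.4 170.3 112.5] [ 50  93 130]
468 [443.6 169.3 117.7] [455.7 172.7 115.2] [105 109 116]
472 [443.7 172.7 118.4] [455.6 176.8 115. ] [234 240 244]
476 [443.6 176.8 118.3] [455.2 182.3 112.5] [231 238 243]
480 [443.4 181.1 117.7] [455.2 185.7 113.5] [42 40 43]
484 [443.1 185.6 116.7] [454.8 191.3 111.1] [37 34 36]
488 [443.2 188.9 117.7] [454.5 196.2 109.8] [34 34 33]
492 [443.  193.2 117.1] [454.5 199.9 110.4] [35 33 34]
496 [443.  196.9 117.5] [454.8 202.3 112.8] [36 34 36]

30 [ 490.7 -256.   121.6] [ 502.2 -257.7  122.4] [26 25 26]
34 [ 490.8 -251.6  121.9] [ 502.2 -255.2  120.5] [37 36 36]
38 [ 490.9 -246.8  122.8] [ 502.3 -251.1  120.3] [34 32 33]
42 [ 490.7 -247.2  117. ] [ 502.4 -245.5  122.1] [11 12 10]
46 [ 490.6 -247.   112.1] [ 502.4 -245.   117.5] [28 21 19]
50 [ 490.6 -244.8  109.3] [ 502.5 -244.4  112.9] [31 21 22]
54 [ 490.3 -246.7  101.2] [ 502.6 -245.3  106.1] [32 23 22]
58 [ 490.2 -247.5   94.1] [502.2  -8.5 417.6] [36 26 26]
62 [ 490.1 -245.5   90.9] [ 502.7 -245.2   94.4] [29 21 21]
66 [ 489.9 -245.9   83.9] [ 502.7 -244.    89.9] [31 20 19]
70 [ 489.7 -246.6   76.4] [ 502.8 -245.2   81.8] [20 20 17]
74 [ 487.5 -284.7   13.9] [ 502.9 -245.6   74.5] [46 47 48]
78 [ 487.5 -280.3   12.2] [ 503.1 -282.6   12.8] [45 43 47]
82 [ 487.6 -274.5   12.6] [ 503.2 -278.4   10.8] [44 43 46]
```

View pics/a1.png

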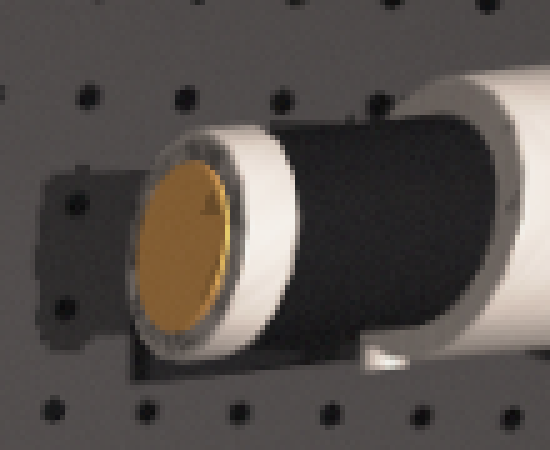

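View pics/b1.png

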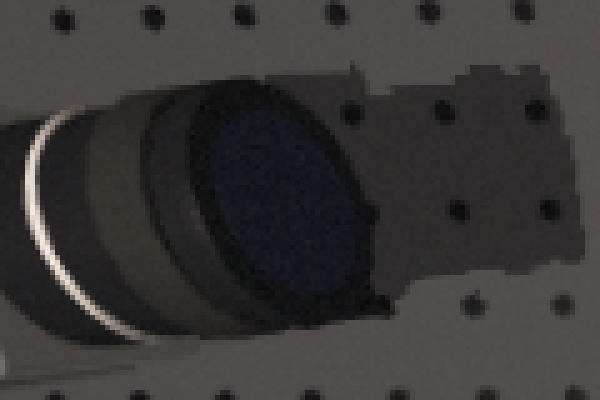

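```bash
python3 - <<'E'
from h import *
from scipy.optimize import least_squares
im=cv2.imread('pics/w1.png').astype(int);P=np.load('pics/w1_P.npy')
v,u=np.mgrid[0:420,0:560]
B,G,Rr=im[...,0],im[...,1],im[...,2]
X,Y,Z=P[...,0],P[...,1],P[...,2]
reg=(u>440)&(v<110)&(v>20)&(Z>60)&(Z<130)
orange=reg&(Rr-B>50)&(Rr<200)&(Y<185)
ring=reg&(G>150)&(Y<186)&(Y>166)&(Z>75)
tube=reg&(G<60)&(Y>184)&(Y<200)&(Z>75)
cregion=(u<90)&(v>85)&(v<160)&(Z>60)&(Z<130)
barrel=cregion&(Y<-250)&(Y>-262)&(Z>75)
blue=cregion&(Y>-252)&(B-Rr>4)
black=cregion&(Y>-252)&(B-Rr<=4)
for n,m in [('or',orange),('ring',ring),('tube',tube),('bar',barrel),('blue',blue)]: print(n,m.sum(),np.median(P[m],0).round(1))
def f(p,parts=False):
    x0,th,dz,r1,r2,r3,=p
    o=[]
    for m,r in ((ring,r1),(tube,r2),(barrel,r3)):
        q=P[m]; 
        lat=(q[:,0]-x0)*np.cos(th)+(q[:,1])*np.sin(th)
        o.append(np.hypot(lat,q[:,2]-97-dz)-r)
    return o if parts else np.concatenate(o)
r=least_squares(f,[470,0.13,0,21,20,26],loss='soft_l1');print(r.x,np.degrees(r.x[1]),[np.std(x).round(2) for x in f(r.x,1)])
x0,th=r.x[:2]
t=np.array([np.sin(th),-np.cos(th)]);
for n,m in [('or',orange),('blue',blue),('black',black)]:
    q=P[m]; s=q[:,:2]@t-x0*t[0]   # arc along path from y=0 point
    lat=(q[:,0]-x0)*np.cos(th)+q[:,1]*np.sin(th)
    A=np.c_[lat,q[:,2]-97,np.ones(len(q))]
    w=np.ones(len(q),bool)
    for _ in range(5):
        c=np.linalg.lstsq(A[w],s[w],rcond=None)[0]; w=abs(A@c-s)<2.5
    print(n,c,w.sum(),np.median(s),'lat',lat[w].min(),lat[w].max(),'z',q[w,2].min(),q[w,2].max())
# ellipse/rim: grey annulus
gr=reg&(abs(Rr-B)<25)&(G<150)&(G>70)&(Y<176)
q=P[gr];s=q[:,:2]@t-x0*t[0];print('rim s',np.percentile(s,[5,25,50,75,95]),gr.sum())
s=P[ring][:,:2]@t-x0*t[0];print('ring s',np.percentile(s,[1,50,95,99]))
s=P[barrel|cregion][:,:2]@t-x0*t[0];print('cam s',np.percentile(s,[1,5,50,95,99]))
E
```

```text
or 485 [442.9 168.3  99.6]
ring 442 [443.8 173.5 116.9]
tube 684 [442.2 191.9 115.2]
bar 610 [ 496.4 -256.4  119.4]
blue 807 [ 492.3 -246.    98.9]
[4.63322982e+02 1.18453481e-01 8.07707763e-01 2.14522892e+01
 1.98136985e+01 2.50291591e+01] 6.78688454629434 [np.float64(1.29), np.float64(0.67), np.float64(1.06)]
or [-6.45504172e-03  1.65392864e-02 -1.69580877e+02] 485 -169.5289981018014 lat -15.822736066767678 15.351324624363556 z 81.90956180963241 114.40482114948156
blue [-4.93068700e-03  2.79203039e-03  2.47687445e+02] 806 247.70239942209133 lat -19.820324557848036 22.20524468467911 z 76.67962368761772 121.23451265578228
black [3.85183991e-03 1.48543128e-02 2.48425719e+02] 679 248.48986152741674 lat -24.890209092593306 25.851941674615183 z 71.97400508405411 125.16051688624827
rim s [-171.71632879 -170.70973143 -170.27005466 -169.91285673 -169.4403761 ] 259
ring s [-181.16169315 -174.79176098 -170.32123821 -169.65336665]
cam s [246.59514958 247.14223936 258.9776747  298.49995625 301.75667701]
```

```bash
cat > fit.py <<'E'
from h import *
def seg(P,v0,v1,u0,u1,zmin,zmax=140):
    m=np.zeros(P.shape[:2],bool); m[v0:v1,u0:u1]=True
    return m&(P[...,2]>zmin)&(P[...,2]<zmax)
def report(n,q):
    r=cv2.minAreaRect(q[:,:2].astype(np.float32))
    c=q[:,:2].mean(0);w,V=np.linalg.eigh(np.cov(q[:,:2].T))
    print(n,len(q),'rect c',np.round(r[0],1),'size',np.round(r[1],1),'ang',round(r[2],1),'| pca ang',round(np.degrees(np.arctan2(V[1,1],V[0,1])),1),'mean',q.mean(0).round(1),'zmax',np.percentile(q[:,2],98).round(1))
E
python3 - <<'E'
from fit import *
P=np.load('pics/w1_P.npy')
# image cols/rows scaled by 0.7 from view
boxes={'cell':(225,285,105,155),'filt':(220,290,190,225),'lens':(210,270,265,295),'post':(215,260,320,362),'iris':(205,260,400,450)}
for n,(v0,v1,u0,u1) in boxes.items():
    for z0,z1 in [(60,140),(114,140),(122,140)]:
        m=seg(P,v0,v1,u0,u1,z0,z1)
        if m.sum()>10: report(n+f' {z0}-{z1}',P[m])
# feet
for n,(v0,v1,u0,u1) in {'cell':(205,255,140,180),'filt':(205,255,200,240),'lens':(200,240,260,300),'post':(205,245,318,355),'iris':(195,235,385,425)}.items():
    m=seg(P,v0,v1,u0,u1,18,32); report('foot '+n,P[m])
E
```

```text
cell 60-140 1744 rect c [ 643.1 -182.1] size [29.2 41.7] ang 81.5 | pca ang -173.5 mean [ 638.9 -177.2  113.1] zmax 135.7
cell 114-140 1050 rect c [ 643.1 -182.1] size [28.6 41.7] ang 81.9 | pca ang 179.5 mean [ 640.6 -179.6  124.4] zmax 136.0
cell 122-140 854 rect c [ 643.1 -182.3] size [27.9 41.5] ang 81.0 | pca ang 176.5 mean [ 641.4 -180.9  125.8] zmax 136.0
filt 60-140 911 rect c [644.7 -96.3] size [14.1 50.6] ang 82.5 | pca ang 175.1 mean [640.8 -95.7 108.6] zmax 127.0
filt 114-140 488 rect c [644.2 -98. ] size [10.5 49.8] ang 82.7 | pca ang 173.9 mean [641.7 -96.9 124.6] zmax 127.1
filt 122-140 416 rect c [644.2 -98.1] size [10.5 49.8] ang 82.6 | pca ang 173.4 mean [642.7 -97.5 125.6] zmax 127.1
lens 60-140 706 rect c [627.3  -7.8] size [18.1 44.6] ang 80.5 | pca ang 168.2 mean [622.6  -7.6 116.4] zmax 124.2
lens 114-140 521 rect c [627.8  -7.9] size [18.1 38.1] ang 80.5 | pca ang 170.3 mean [625.4  -7.6 120.8] zmax 124.4
lens 122-140 243 rect c [628.2  -7.9] size [17.9 21.4] ang 80.1 | pca ang 176.2 mean [628.   -8.  123.1] zmax 124.6
post 60-140 582 rect c [644.4  65.4] size
[... 286 characters left out ...]
7 121.5] zmax 138.2
iris 122-140 66 rect c [618.2 160.2] size [6.6 6.8] ang 7.5 | pca ang 123.0 mean [618.3 160.1 133.7] zmax 138.5
foot cell 645 rect c [ 642.3 -181.9] size [41.7 74. ] ang 80.3 | pca ang -149.5 mean [ 638.8 -177.4   25.3] zmax 29.7
foot filt 646 rect c [ 649.3 -101.8] size [47.1 60.7] ang 83.3 | pca ang -157.7 mean [638.3 -92.5  25.4] zmax 28.1
foot lens 530 rect c [625.9  -8.9] size [48.5 45.5] ang 28.3 | pca ang 101.9 mean [621.6  -9.   25.5] zmax 27.9
foot post 476 rect c [635.1  71.1] size [39.7 45.2] ang 27.1 | pca ang 118.5 mean [631.3  68.7  25.6] zmax 29.9
foot iris 432 rect c [618.9 159.4] size [36.6 39.3] ang 54.3 | pca ang 146.1 mean [616.2 156.7  25.4] zmax 29.9
```

```bash
python3 - <<'E'
from plan import *
go([627.5,-8,240],10)
go([627.5,-8,180],-9.5)
E
```

```text
slide [0.4, 0.0134, 0.3834] rot 0.4444 rows>= 7.48
-> {'p': [627.5074688430517, -7.999582586547213, 239.995], 'a': 10.0}
slide [0.4, -0.0, -0.0] rot 0.1083 rows>= 1.82
-> {'p': [627.5074688430517, -7.999582586547213, 179.995], 'a': -9.494}
```

Request:
jog_arm:
  slide:
    - [0.4,0.0134,0.3834]
    - [0.4,0.0134,0.3834]
    - [0.4,0.0134,0.3834]
    - [0.4,0.0134,0.3834]
    - [0.4,0.0134,0.3834]
    - [0.4,0.0134,0.3834]
    - [0.4,0.0134,0.3834]
    - [0.4,0.0134,0.3834]
  delta_rot:
    - [0.4444,0,0]
    - [0.4444,0,0]
    - [0.4444,0,0]
    - [0.4444,0,0]
    - [0.4444,0,0]
    - [0.4444,0,0]
    - [0.4444,0,0]
    - [0.4444,0,0]

```text
time: 3.32
tcp_pos: [626.5, -5.0, 239.8]
ee_rot: [-149.2, 89.9, 130.8]
wrist_force: [0.7, 0.4, -0.8]
grip_width: 1.002
```

Request:
jog_arm:
  slide:
    - [0.4,0,0]
    - [0.4,0,0]
    - [0.4,0,0]
    - [0.4,0,0]
  delta_rot:
    - [0.1083,0,0]
    - [0.1083,0,0]
    - [0.1083,0,0]
    - [0.1083,0,0]

```text
time: 3.82
tcp_pos: [628.0, -6.6, 181.2]
ee_rot: [101.8, 89.9, 2.5]
wrist_force: [0.0, -0.6, -0.1]
grip_width: 1.001
```

```bash
cat > look.py <<'E'
from h import *
import sys
f=sys.argv[1]
s=state();print(s['time'],s['tcp_pos'].round(2),s['qd'].round(1),s['wrist_force'].round(1),round(s['grip_width']*85,1),'a',round(s['joint_positions'][0]-s['joint_positions'][5],2))
p,d=save('wrist',f);P=pts('wrist',d,s);np.save(f'pics/{f}_P.npy',P)
E
python3 look.py w2
```

```text
3.825 [627.96  -6.64 181.22] [-0.6 -0.3 -0.7 -0.2  0.1  0.5] [ 0.  -0.6 -0.1] 85.1 a -9.27
```

View pics/w2.png

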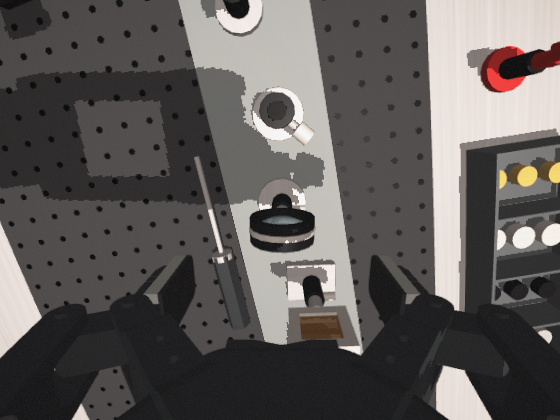

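```bash
python3 - <<'E'
from fit import *
P=np.load('pics/w2_P.npy')
m=seg(P,200,260,245,320,105,130); report('lens',P[m])
m=seg(P,200,260,245,320,118,130); report('lens',P[m])
m=seg(P,80,135,250,300,70,95); report('post',P[m])
E
```

```text
lens 1909 rect c [627.9  -8.1] size [19.1 45.4] ang 80.5 | pca ang 170.5 mean [628.1  -6.9 118.7] zmax 124.4
lens 1274 rect c [627.8  -8.1] size [19.1 32.2] ang 80.5 | pca ang 171.2 mean [627.9  -7.4 121.8] zmax 124.5
post 1152 rect c [641.2  70.6] size [24.8 32.8] ang 63.3 | pca ang 128.7 mean [638.8  71.   84.6] zmax 87.2
```

Request:
jog_arm:
  slide:
    - [0.25,0,0]
    - [0.4,0,0]
    - [0.5,0,0]
    - [0.5,0,0]
    - [0.5,0,0]
  delta_rot:
    - [0,0,0]
    - [0,0,0]
    - [0,0,0]
    - [0,0,0]
    - [0,0,0]

```text
time: 4.5
tcp_pos: [628.6, -8.1, 106.4]
ee_rot: [92.6, 89.9, -6.8]
wrist_force: [-0.5, -0.4, 0.4]
grip_width: 1.003
```

Request:
jog_arm:
  slide:
    - [0,0,0]
    - [0,0,0]
    - [0,0,0]
    - [0,0,0]
    - [0,0,0]
    - [0,0,0]
  delta_rot:
    - [0,0,0]
    - [0,0,0]
    - [0,0,0]
    - [0,0,0]
    - [0,0,0]
    - [0,0,0]
  gripper: 0
  force: 40

```text
time: 5.25
tcp_pos: [628.3, -8.1, 106.0]
ee_rot: [92.1, 89.9, -7.4]
wrist_force: [0.2, 0.1, 5.2]
grip_width: 0.522
```

```bash
python3 - <<'E'
from plan import *
print(apply([.5,0,0],0))
E
python3 look.py w3
```

```text
(array([627.50746884,  -7.99958259, 104.995     ]), -9.494)
5.25 [628.32  -8.14 106.02] [-0.   0.  -0.  -0.   0.1 -0.1] [0.2 0.1 5.2] 44.3 a -9.5
```

Request:
jog_arm:
  slide:
    - [0,0,0]
    - [0,0,0]
    - [0.02,0,0]
    - [0.04,0,0]
    - [0.04,0,0]
  delta_rot:
    - [0,0,0]
    - [0,0,0]
    - [0,0,0]
    - [0,0,0]
    - [0,0,0]
  gripper: 0.75

```text
time: 5.92
tcp_pos: [627.0, -7.9, 98.2]
ee_rot: [-87.7, 89.9, 172.8]
wrist_force: [0.2, 0.4, 0.2]
grip_width: 0.75
```

Request:
jog_arm:
  slide:
    - [0,0,0]
    - [0,0,0]
    - [0,0,0]
    - [0,0,0]
    - [0,0,0]
    - [0,0,0]
  delta_rot:
    - [0,0,0]
    - [0,0,0]
    - [0,0,0]
    - [0,0,0]
    - [0,0,0]
    - [0,0,0]
  gripper: 0

```text
time: 6.68
tcp_pos: [627.7, -8.1, 99.2]
ee_rot: [92.0, 90.0, -7.5]
wrist_force: [1.3, 0.0, 1.1]
grip_width: 0.524
```

```bash
python3 - <<'E'
from plan import *
print(apply([.04,0,0],0))
E
python3 look.py w4
```

```text
(array([627.50746884,  -7.99958259,  98.995     ]), -9.494)
6.675 [627.71  -8.05  99.19] [-0.   0.1 -0.   0.  -0.1  0. ] [1.3 0.  1.1] 44.5 a -9.5
```

View pics/w4.png

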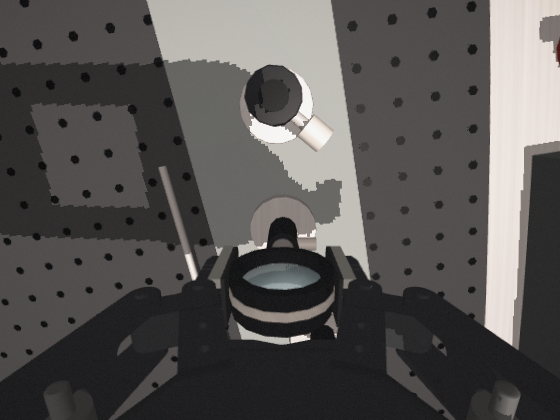

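```bash
python3 - <<'E'
from plan import *
go([627.5,-8,225])
go([538,55,240],6.79)
go([449.1,119.2,200])
E
```

```text
slide [-0.84, -0.0, 0.0] rot -0.0 rows>= 2.02
-> {'p': [627.5074688430517, -7.999582586547213, 224.995], 'a': -9.494}
slide [-0.1, -0.6578, -0.3158] rot -0.0905 rows>= 1.77
-> {'p': [538.002376189129, 54.99664102259241, 239.995], 'a': 6.795999999999999}
slide [0.2666, -0.5379, -0.4951] rot -0.0 rows>= 1.87
-> {'p': [449.096164926631, 119.19200728019754, 200.005], 'a': 6.795999999999999}
```

Request:
jog_arm:
  slide:
    - [-0.2,0,0]
    - [-0.5,0,0]
    - [-0.75,0,0]
    - [-0.84,0,0]
    - [-0.84,0,0]
  delta_rot:
    - [0,0,0]
    - [0,0,0]
    - [0,0,0]
    - [0,0,0]
    - [0,0,0]

```text
time: 7.35
tcp_pos: [627.4, -8.0, 224.8]
ee_rot: [101.5, 90.0, 2.0]
wrist_force: [0.3, 0.5, -3.4]
grip_width: 0.526
```

Request:
jog_arm:
  slide:
    - [-0.03,-0.2,-0.1]
    - [-0.07,-0.45,-0.2]
    - [-0.1,-0.6578,-0.3158]
    - [-0.1,-0.6578,-0.3158]
  delta_rot:
    - [-0.03,0,0]
    - [-0.06,0,0]
    - [-0.0905,0,0]
    - [-0.0905,0,0]

```text
time: 7.85
tcp_pos: [534.4, 56.4, 236.8]
ee_rot: [-102.1, 89.6, 174.8]
wrist_force: [0.8, 0.7, -3.6]
grip_width: 0.522
```

Request:
jog_arm:
  slide:
    - [0.08,-0.18,-0.15]
    - [0.19,-0.4,-0.36]
    - [0.2666,-0.5379,-0.4951]
    - [0.2666,-0.5379,-0.4951]
    - [0.2666,-0.5379,-0.4951]
    - [0.2666,-0.5379,-0.4951]
  delta_rot:
    - [0,0,0]
    - [0,0,0]
    - [0,0,0]
    - [0,0,0]
    - [0,0,0]
    - [0,0,0]

```text
time: 8.6
tcp_pos: [450.4, 118.6, 200.4]
ee_rot: [74.5, 89.9, -8.7]
wrist_force: [0.1, -0.2, -3.9]
grip_width: 0.526
```

```bash
python3 look.py w5
```

```text
8.6 [450.37 118.64 200.36] [ 0.  -0.4 -0.1  0.1  0.3 -0. ] [ 0.1 -0.2 -3.9] 44.7 a 6.73
```

View pics/w5.png

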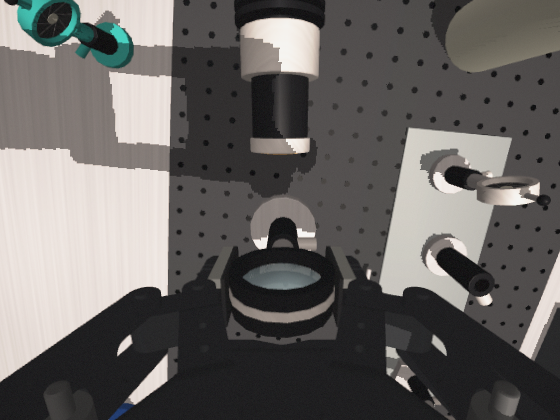

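```bash
cat > path.py <<'E'
from fit import *
from scipy.optimize import least_squares
X0,TH=463.32,np.radians(6.79)
def sl(q):
    t=np.array([np.sin(TH),-np.cos(TH)]); n=np.array([np.cos(TH),np.sin(TH)])
    d=q[...,:2]-[X0,0]; return d@t,d@n
E
python3 - <<'E'
from path import *
f='w5'
P=np.load(f'pics/{f}_P.npy'); im=cv2.imread(f'pics/{f}.png').astype(int)
v,u=np.mgrid[0:420,0:560]; s,l=sl(P)
reg=(u>230)&(u<330)&(v<160)&(P[...,2]>90)&(P[...,2]<135)
tube=reg&(im[...,1]<60)&(v>80); ring=reg&(im[...,1]>120)&(v>125)
for n,m in(('tube',tube),('ring',ring)):
    def fn(p): return np.hypot(l[m]-p[0]-p[1]*(s[m]+180),P[m][:,2]-97-p[3])-p[2]
    r=least_squares(fn,[0,0,20,0],loss='soft_l1');print(n,m.sum(),r.x.round(3),'lat std',fn(r.x).std())
print('ring end s',np.percentile(s[ring],[50,95,99,100]))
m=seg(P,240,335,228,336,200-10,235)
q=P[m]; print(m.sum(),'lens z',np.percentile(q[:,2],[2,98])); ls,ll=s[m],l[m]
print('s',np.percentile(ls,[0.5,1,2,98,99,99.5]),'l',np.percentile(ll,[.5,1,99,99.5]))
qq=np.c_[ll,ls].astype(np.float32); print(cv2.minAreaRect(qq))
E
```

```text
tube 2813 [-2.3000e-02  2.0000e-03  1.9989e+01  5.8900e-01] lat std 0.5187618316113154
ring 779 [-2.6400e-01  1.6000e-02  2.1859e+01  5.1200e-01] lat std 0.638132348420575
ring end s [-175.49436701 -171.10723866 -170.46907103 -170.10652099]
7408 lens z [191.50521308 225.34333056]
s [-130.19092182 -129.99144627 -129.29605744 -111.25510498 -110.77028824
 -110.26038593] l [-21.8780559  -21.56341856  23.69958046  24.01277977]
((1.3742809295654297, -119.68605041503906), (23.41260528564453, 50.52858352661133), 88.42357635498047)
```

```bash
cat > st.py <<'E'
from path import *
p=[];a=[]
for i in range(15):
    s=state();p.append(s['tcp_pos']);a.append(s['joint_positions'][0]-s['joint_positions'][5])
p=np.mean(p,0);q=sl(p);print(s['time'],'tcp',p.round(2),'s,l',np.round(q,2),'a',np.mean(a).round(2),'F',s['wrist_force'].round(1),'qd',abs(s['qd']).max().round(2),'w',s['grip_width'].round(3))
E
python3 st.py;cat cmd.json
```

```text
{"p": [449.096164926631, 119.19200728019754, 200.005], "a": 6.795999999999999}Traceback (most recent call last):
  File "st.py", line 5, in <module>
    p=np.mean(p,0);q=sl(p);print(s['time'],'tcp',p.round(2),'s,l',np.round(q,2),'a',np.mean(a).round(2),'F',s['wrist_force'].round(1),'qd',abs(s['qd']).max().round(2),'w',s['grip_width'].round(3))
                                                                                                                                                                           ^^^^^^^^^^^^^^^^^^^^^
AttributeError: 'float' object has no attribute 'round'
```

Now lower to just above the board: slide down ~0.67 (100 mm), then recheck.

Request:
jog_arm:
  slide:
    - [0.2,0,0]
    - [0.45,0,0]
    - [0.6,0,0]
    - [0.66,0,0]
    - [0.66,0,0]
    - [0.66,0,0]
  delta_rot:
    - [0,0,0]
    - [0,0,0]
    - [0,0,0]
    - [0,0,0]
    - [0,0,0]
    - [0,0,0]

```text
time: 9.4
tcp_pos: [450.6, 119.2, 102.4]
ee_rot: [89.0, 89.8, 5.8]
wrist_force: [0.2, 0.2, -2.8]
grip_width: 0.53
```

```bash
sed -i "s/s\['grip_width'\].round(3)/round(s['grip_width'],3)/" st.py; python3 st.py; python3 -c "
from plan import *
print(apply([.66,0,0],0))"
```

```text
9.4 tcp [450.55 119.24 102.37] s,l [-119.91    1.42] a 6.78 F [ 0.2  0.2 -2.8] qd 0.45 w 0.53
(array([449.09616493, 119.19200728, 101.005     ]), 6.795999999999999)
```

```bash
python3 look.py w6; cat > chk.py <<'E'
from path import *
import sys
f=sys.argv[1]; zlo,zhi=float(sys.argv[2]),float(sys.argv[3])
P=np.load(f'pics/{f}_P.npy'); im=cv2.imread(f'pics/{f}.png').astype(int)
v,u=np.mgrid[0:420,0:560]; s,l=sl(P)
reg=(s<-168)&(s>-215)&(abs(l)<30)&(P[...,2]>90)&(P[...,2]<135)
tube=reg&(s<-184)&(s>-198); ring=reg&(s>-182)
for n,m in(('tube',tube),('ring',ring)):
    if m.sum()<50: continue
    def fn(p): return np.hypot(l[m]-p[0]-p[1]*(s[m]+180),P[m][:,2]-97-p[3])-p[2]
    r=least_squares(fn,[0,0,20,0],loss='soft_l1');print(n,m.sum(),r.x.round(3),'std',fn(r.x).std().round(2))
if ring.sum()>50: print('ring end s',np.percentile(s[ring],[50,95,99,100]).round(1))
m=seg(P,240,335,228,336,zlo,zhi)
q=P[m]; print(m.sum(),'z',np.percentile(q[:,2],[2,98]).round(1)); ls,ll=s[m],l[m]
print('s',np.percentile(ls,[0.5,1,2,98,99,99.5]).round(1),'l',np.percentile(ll,[.5,1,99,99.5]).round(1))
E
python3 chk.py w6 92 140
```

```text
9.4 [450.55 119.24 102.37] [ 0.  -0.5 -0.1  0.1  0.  -0.1] [ 0.2  0.2 -2.8] 45.1 a 6.78
tube 4271 [-1.2200e-01  1.0000e-03  1.9961e+01  6.4500e-01] std 0.53
ring 3521 [-1.3500e-01  1.0000e-03  2.1531e+01  6.0600e-01] std 0.83
ring end s [-176.3 -171.  -170.4 -170.1]
7407 z [ 93.6 127.4]
s [-130.8 -130.5 -129.8 -111.8 -111.3 -110.8] l [-21.7 -21.3  23.9  24.3]
```

View pics/w6.png

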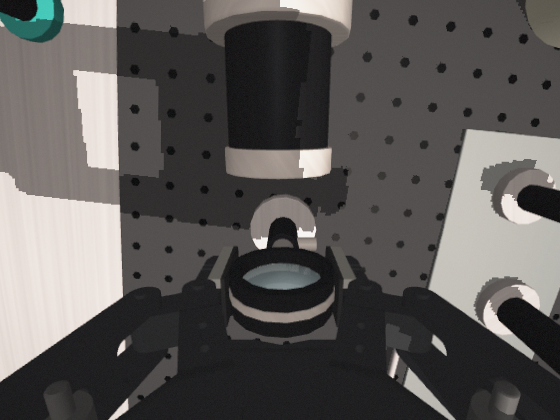

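Request:
jog_arm:
  slide:
    - [0.015,-0.009,0.005]
    - [0.03,-0.009,0.005]
    - [0.033,-0.009,0.005]
    - [0.033,-0.009,0.005]
  delta_rot:
    - [0,0,0]
    - [0,0,0]
    - [0,0,0]
    - [0,0,0]

```text
time: 9.95
tcp_pos: [447.8, 118.3, 96.2]
ee_rot: [-91.5, 90.0, -174.7]
wrist_force: [-0.8, -0.2, -1.1]
grip_width: 0.527
```

Request:
jog_arm:
  slide:
    - [0.004,0,0]
    - [0.004,0,0]
  delta_rot:
    - [0,0,0]
    - [0,0,0]

```text
time: 10.2
tcp_pos: [448.0, 118.3, 96.1]
ee_rot: [-82.5, 90.0, -165.7]
wrist_force: [-2.8, -0.5, 3.4]
grip_width: 0.525
```

Request:
jog_arm:
  slide:
    - [0.004,0,0]
    - [0.004,0,0]
  delta_rot:
    - [0,0,0]
    - [0,0,0]

```text
time: 10.45
tcp_pos: [448.1, 118.3, 96.0]
ee_rot: [-82.5, 90.0, -165.7]
wrist_force: [-4.0, -1.0, 7.5]
grip_width: 0.525
```

```bash
python3 -c "
from plan import *
print(apply([.041,-.009,.005],0))"; python3 look.py w7;python3 chk.py w7 85 140
```

```text
(array([447.84440132, 118.28752518,  94.855     ]), 6.795999999999999)
10.45 [448.13 118.33  95.97] [ 0.1 -0.   0.   0.   0.   0. ] [-4.  -1.   7.5] 44.6 a 6.8
tube 4812 [-1.1400e-01  2.0000e-03  1.9975e+01  6.1100e-01] std 0.52
ring 3940 [-9.1000e-02 -1.0000e-02  2.1474e+01  6.6400e-01] std 0.82
ring end s [-176.3 -170.9 -170.4 -170.1]
7479 z [ 86.7 121. ]
s [-130.1 -130.  -129.2 -111.2 -110.7 -110.3] l [-24.4 -23.8  21.4  21.9]
```

Request:
jog_arm:
  slide:
    - [-0.014,0,0]
    - [-0.014,0.008,0.001]
    - [-0.014,0.008,0.001]
    - [-0.014,0.008,0.001]
  delta_rot:
    - [0,0,0]
    - [0,0,0]
    - [0,0,0]
    - [0,0,0]

```text
time: 11.0
tcp_pos: [448.8, 118.2, 96.6]
ee_rot: [-91.9, 90.0, -175.1]
wrist_force: [0.0, -0.8, -3.3]
grip_width: 0.526
```

```bash
python3 -c "
from plan import *
print(apply([-.014,.008,.001],0))"; python3 look.py w8;python3 chk.py w8 85 140; python3 st.py
```

```text
(array([449.05372004, 118.28058069,  96.955     ]), 6.795999999999999)
11.0 [448.85 118.24  96.59] [ 0.1 -0.  -0.   0.   0.1 -0.1] [ 0.  -0.8 -3.3] 44.7 a 6.79
tube 4789 [-1.5600e-01 -3.0000e-03  1.9997e+01  6.0400e-01] std 0.53
ring 3904 [-1.3100e-01 -1.0000e-03  2.1509e+01  6.7200e-01] std 0.83
ring end s [-176.3 -171.  -170.4 -170.1]
7529 z [ 86.4 121.6]
s [-130.  -129.8 -129.1 -111.1 -110.5 -110. ] l [-23.5 -23.1  22.1  22.7]
11.05 tcp [448.85 118.26  96.66] s,l [-119.14   -0.38] a 6.79 F [ 0.   0.4 -3. ] qd 0.23 w 0.528
```

Request:
jog_arm:
  slide:
    - [0.006,0.002,0]
    - [0.006,0.002,0]
  delta_rot:
    - [0,0,0]
    - [0,0,0]

```text
time: 11.3
tcp_pos: [449.3, 118.3, 96.2]
ee_rot: [-88.9, 90.0, -172.1]
wrist_force: [-0.8, 0.3, -1.8]
grip_width: 0.529
```

Request:
jog_arm:
  slide:
    - [0,0,0]
    - [0,0,0]
    - [0,0,0]
    - [0,0,0]
  delta_rot:
    - [0,0,0]
    - [0,0,0]
    - [0,0,0]
    - [0,0,0]
  gripper: 0.8

```text
time: 11.8
tcp_pos: [449.6, 118.3, 96.2]
ee_rot: [88.7, 90.0, 5.5]
wrist_force: [-0.7, 0.4, 0.3]
grip_width: 0.797
```

```bash
python3 -c "
from plan import *
print(apply([.006,.002,0],0))"; python3 look.py w9;python3 chk.py w9 85 140
```

```text
(array([449.35161217, 118.31608108,  96.055     ]), 6.795999999999999)
11.8 [449.56 118.34  96.24] [-0.1  0.   0.1  0.  -0.1 -0.1] [-0.7  0.4  0.3] 67.8 a 6.8
tube 4815 [-0.132 -0.    19.992  0.574] std 0.53
ring 3929 [-1.6100e-01  5.0000e-03  2.1527e+01  6.0700e-01] std 0.83
ring end s [-176.3 -171.  -170.4 -170.1]
7131 z [ 86.7 121. ]
s [-128.9 -128.8 -128.6 -111.2 -110.8 -110.5] l [-21.3 -20.9  22.   22.4]
```

View pics/w9.png

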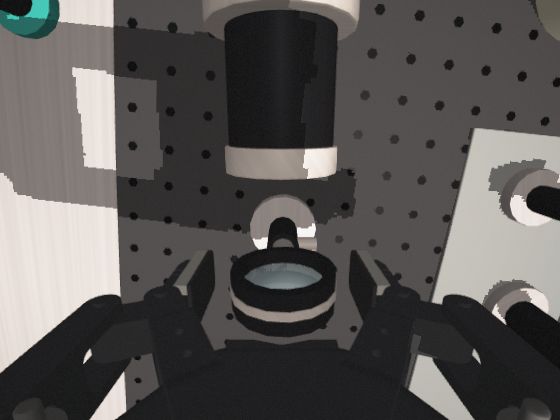

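```bash
cat > ringfit.py <<'E'
from path import *
def ringfit(P,s0,rad,half,zc=97):
    s,l=sl(P); r=np.hypot(l,P[...,2]-zc)
    m=(abs(s-s0)<half+3)&(r>rad-4)&(r<rad+4)
    m[:, :]&=True
    for _ in range(4):
        f=lambda p:np.hypot(l[m]-p[0],P[m][:,2]-zc-p[1])-p[2]
        x=least_squares(f,[0,0,rad],loss='soft_l1',f_scale=.3).x
        rr=np.hypot(l-x[0],P[...,2]-zc-x[1])-x[2]
        m=(abs(s-s0)<half+3)&(abs(rr)<1.0)
    q=np.c_[l[m],s[m]]
    print('ring lat,dz,R',x.round(2),'n',m.sum(),'s range',np.percentile(s[m],[.5,2,98,99.5]).round(1),'rect',np.round(cv2.minAreaRect(q.astype(np.float32))[1:],1) )
E
python3 - <<'E'
from ringfit import *
P=np.load('pics/w9_P.npy'); ringfit(P,-119.7,23,9)
E
```

```text
Traceback (most recent call last):
  File "ringfit.py", line 12, in ringfit
    print('ring lat,dz,R',x.round(2),'n',m.sum(),'s range',np.percentile(s[m],[.5,2,98,99.5]).round(1),'rect',np.round(cv2.minAreaRect(q.astype(np.float32))[1:],1) )
                                                                                                              ~~~~~~~~^^^^^^^^^^^^^^^^^^^^^^^^^^^^^^^^^^^^^^^^^^^^^
ValueError: setting an array element with a sequence. The requested array has an inhomogeneous shape after 1 dimensions. The detected shape was (2,) + inhomogeneous part.
```

```bash
sed -i "s/np.round(cv2.minAreaRect(q.astype(np.float32))\[1:\],1)/cv2.minAreaRect(q.astype(np.float32))/" ringfit.py
python3 - <<'E'
from ringfit import *
P=np.load('pics/w9_P.npy'); ringfit(P,-119.7,23,9)
P=np.load('pics/w8_P.npy'); ringfit(P,-119.7,23,9)
E
```

```text
ring lat,dz,R [ 0.86  1.15 22.41] n 4428 s range [-128.9 -128.6 -110.7 -110.2] rect ((0.9065799713134766, -119.54237365722656), (46.42174530029297, 19.597293853759766), 0.2091699093580246)
ring lat,dz,R [-0.53  1.21 22.89] n 4583 s range [-130.1 -129.3 -110.6 -109.9] rect ((-0.61456298828125, -119.34456634521484), (47.5953369140625, 22.559110641479492), 0.6024798154830933)
```

```bash
python3 - <<'E'
from plan import *
go([449.35,118.3,226])
go([643.1,-182.2,226],-8.3)
go([643.1,-182.2,180])
E
```

```text
slide [-0.8663, -0.0, 0.0001] rot -0.0 rows>= 2.08
-> {'p': [449.35338719345, 118.30118647585331, 225.99999999999997], 'a': 6.795999999999999}
slide [-0.0, 0.3485, 0.714] rot 0.0839 rows>= 1.91
slide [-0.0, 0.5225, 0.5986] rot -0.0 rows>= 1.91
slide [-0.0, 0.5225, 0.5986] rot -0.0 rows>= 1.91
-> {'p': [643.0984336687337, -182.20076366921958, 225.99999999999997], 'a': -8.306000000000001}
slide [0.3067, 0.0, -0.0] rot -0.0 rows>= 0.74
-> {'p': [643.0984336687337, -182.20076366921958, 179.99499999999998], 'a': -8.306000000000001}
```

Request:
jog_arm:
  slide:
    - [-0.3,0,0]
    - [-0.7,0,0]
    - [-0.8663,0,0.0001]
  delta_rot:
    - [0,0,0]
    - [0,0,0]
    - [0,0,0]
  gripper: 1

```text
time: 12.22
tcp_pos: [451.4, 118.6, 230.2]
ee_rot: [89.6, 89.6, 6.4]
wrist_force: [0.4, -0.4, 0.1]
grip_width: 1.001
```

Request:
jog_arm:
  slide:
    - [0,0.3485,0.714]
    - [0,0.3485,0.714]
    - [0,0.3485,0.714]
  delta_rot:
    - [0.0839,0,0]
    - [0.0839,0,0]
    - [0.0839,0,0]

```text
time: 12.6
tcp_pos: [515.8, 15.2, 226.5]
ee_rot: [67.6, 89.9, -31.0]
wrist_force: [-0.8, -0.6, 0.0]
grip_width: 0.999
```

Request:
jog_arm:
  slide:
    - [0,0.5225,0.5986]
    - [0,0.5225,0.5986]
    - [0,0.5225,0.5986]
  delta_rot:
    - [0,0,0]
    - [0,0,0]
    - [0,0,0]

```text
time: 12.98
tcp_pos: [579.6, -84.2, 225.8]
ee_rot: [42.7, 90.0, -55.8]
wrist_force: [0.3, -0.2, 0.7]
grip_width: 0.999
```

Request:
jog_arm:
  slide:
    - [0,0.5225,0.5986]
    - [0,0.5225,0.5986]
    - [0,0.5225,0.5986]
  delta_rot:
    - [0,0,0]
    - [0,0,0]
    - [0,0,0]

```text
time: 13.35
tcp_pos: [643.6, -183.6, 225.1]
ee_rot: [-100.2, 90.0, 161.4]
wrist_force: [-0.5, 0.5, -0.0]
grip_width: 0.995
```

Request:
jog_arm:
  slide:
    - [0.2,0,0]
    - [0.3067,0,0]
    - [0.3067,0,0]
  delta_rot:
    - [0,0,0]
    - [0,0,0]
    - [0,0,0]

```text
time: 13.72
tcp_pos: [641.1, -180.0, 177.7]
ee_rot: [-107.0, 89.7, 154.8]
wrist_force: [-0.3, 0.2, 0.5]
grip_width: 0.998
```

```bash
python3 look.py w10; python3 - <<'E'
from fit import *
P=np.load('pics/w10_P.npy')
for z in (112,126):
  m=seg(P,180,290,230,340,z,140); report('cell',P[m])
m=seg(P,180,290,230,340,121,129); report('cell top',P[m])
E
```

```text
13.725 [ 641.11 -179.96  177.66] [-0.3 -1.1 -2.6 -0.1  0.  -0.1] [-0.3  0.2  0.5] 84.8 a -8.21
cell 3016 rect c [ 643.4 -182.7] size [29.6 40.1] ang 81.0 | pca ang 170.8 mean [ 643.8 -180.5  124.1] zmax 136.0
cell 422 rect c [ 641.5 -182.6] size [13.7 16.3] ang 80.9 | pca ang 82.4 mean [ 643.5 -182.3  133.1] zmax 136.6
cell top 2294 rect c [ 643.5 -182.9] size [29.1 39.8] ang 80.9 | pca ang 171.0 mean [ 643.7 -181.4  123.8] zmax 127.4
```

View pics/w10.png

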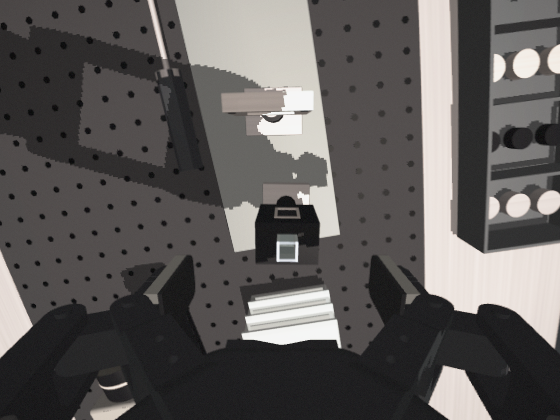

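Request:
jog_arm:
  slide:
    - [0.25,0.002,0.003]
    - [0.4,0.002,0.003]
    - [0.54,0.002,0.003]
    - [0.54,0.002,0.003]
    - [0.54,0.002,0.003]
  delta_rot:
    - [0.004,0,0]
    - [0.004,0,0]
    - [0.004,0,0]
    - [0.004,0,0]
    - [0.004,0,0]

```text
time: 14.4
tcp_pos: [644.0, -183.0, 99.8]
ee_rot: [77.4, 89.9, -21.7]
wrist_force: [0.4, -0.1, 0.1]
grip_width: 1.003
```

Request:
jog_arm:
  slide:
    - [0,0,0]
    - [0,0,0]
    - [0,0,0]
    - [0,0,0]
    - [0,0,0]
    - [0,0,0]
  delta_rot:
    - [0,0,0]
    - [0,0,0]
    - [0,0,0]
    - [0,0,0]
    - [0,0,0]
    - [0,0,0]
  gripper: 0

```text
time: 15.15
tcp_pos: [643.7, -182.9, 99.9]
ee_rot: [68.4, 90.0, -30.7]
wrist_force: [-1.9, -0.7, 4.9]
grip_width: 0.463
```

```bash
python3 -c "
from plan import *
print(apply([.54,.002,.003],.004))
go([643.3,-182.6,235])
go([467,-29.8,235],6.79)
go([467,-29.8,110])"; python3 st.py
```

```text
(array([ 643.33027995, -182.68938142,   98.995     ]), -9.026000000000002)
slide [-0.9067, -0.0003, -0.0006] rot -0.0 rows>= 2.18
-> {'p': [643.2999566103309, -182.59343614441286, 234.99999999999997], 'a': -9.026000000000002}
slide [-0.0, -0.6603, -0.4108] rot -0.0879 rows>= 1.87
slide [-0.0, -0.5233, -0.5753] rot 0.0 rows>= 1.87
-> {'p': [466.9933502221217, -29.79802567973725, 234.99999999999997], 'a': 6.795999999999999}
slide [0.8333, 0.0, 0.0] rot -0.0 rows>= 2.0
-> {'p': [466.9933502221217, -29.79802567973725, 110.00499999999997], 'a': 6.795999999999999}
15.15 tcp [ 643.69 -182.89   99.92] s,l [202.93 157.48] a -9.03 F [-1.9 -0.7  4.9] qd 0.09 w 0.463
```

Request:
jog_arm:
  slide:
    - [-0.2,0,0]
    - [-0.55,0,0]
    - [-0.8,0,0]
    - [-0.9067,0,-0.0006]
    - [-0.9067,0,-0.0006]
  delta_rot:
    - [0,0,0]
    - [0,0,0]
    - [0,0,0]
    - [0,0,0]
    - [0,0,0]

```text
time: 15.78
tcp_pos: [643.4, -182.6, 234.7]
ee_rot: [86.2, 90.0, -12.8]
wrist_force: [0.2, -0.8, -3.7]
grip_width: 0.462
```

Request:
jog_arm:
  slide:
    - [0,-0.2,-0.12]
    - [0,-0.45,-0.28]
    - [0,-0.6603,-0.4108]
  delta_rot:
    - [-0.03,0,0]
    - [-0.06,0,0]
    - [-0.0879,0,0]

```text
time: 16.15
tcp_pos: [552.0, -104.6, 230.8]
ee_rot: [-117.2, 89.6, 159.7]
wrist_force: [-0.4, 0.5, -3.3]
grip_width: 0.465
```

Request:
jog_arm:
  slide:
    - [0,-0.22,-0.24]
    - [0,-0.4,-0.44]
    - [0,-0.5233,-0.5753]
    - [0,-0.5233,-0.5753]
    - [0,-0.5233,-0.5753]
  delta_rot:
    - [0,0,0]
    - [0,0,0]
    - [0,0,0]
    - [0,0,0]
    - [0,0,0]

```text
time: 16.77
tcp_pos: [466.4, -29.8, 233.3]
ee_rot: [-102.2, 89.9, 174.6]
wrist_force: [-0.4, -0.1, -3.0]
grip_width: 0.463
```

Request:
jog_arm:
  slide:
    - [0.25,0,0]
    - [0.5,0,0]
    - [0.7,0,0]
    - [0.8333,0,0]
    - [0.8333,0,0]
    - [0.8333,0,0]
    - [0.8333,0,0]
  delta_rot:
    - [0,0,0]
    - [0,0,0]
    - [0,0,0]
    - [0,0,0]
    - [0,0,0]
    - [0,0,0]
    - [0,0,0]

```text
time: 17.65
tcp_pos: [468.4, -30.3, 111.3]
ee_rot: [69.6, 89.8, -13.6]
wrist_force: [0.6, -0.1, -4.1]
grip_width: 0.462
```

```bash
python3 look.py w11; cat > vis.py <<'E'
from ringfit import *
import sys
f=sys.argv[1]
P=np.load(f'pics/{f}_P.npy'); s,l=sl(P); Z=P[...,2]
print('lens');ringfit(P,-119.7,23,9)
for a in sys.argv[2:]:
    s0,hs,hl,z0,z1=map(float,a.split(','))
    m=(abs(s-s0)<hs)&(abs(l)<hl)&(Z>z0)&(Z<z1)
    q=np.c_[l[m],s[m]].astype(np.float32)
    print(a,m.sum(),[np.round(x,2) for x in cv2.minAreaRect(q)],'z',np.percentile(Z[m],[50,98]).round(1))
E
python3 vis.py w11 30,25,26,128,140 30,18,21.5,128,140
```

```text
17.65 [468.38 -30.25 111.29] [ 0.2 -0.4  0.2 -0.1  0.1 -0.1] [ 0.6 -0.1 -4.1] 39.3 a 6.78
lensTraceback (most recent call last):
  File "vis.py", line 5, in <module>
    print('lens');ringfit(P,-119.7,23,9)
                  ~~~~~~~^^^^^^^^^^^^^^^
  File "ringfit.py", line 12, in ringfit
    print('ring lat,dz,R',x.round(2),'n',m.sum(),'s range',np.percentile(s[m],[.5,2,98,99.5]).round(1),'rect',cv2.minAreaRect(q.astype(np.float32)) )
                                                           ~~~~~~~~~~~~~^^^^^^^^^^^^^^^^^^^^^
    return _quantile_unchecked(
        a, q, axis, out, overwrite_input, method, keepdims, weights)
    return _ureduce(a,
                    func=_quantile_ureduce_func,
    ...<5 lines>...
                    overwrite_input=overwrite_input,
                    method=method)
    r = func(a, **kwargs)
    result = _quantile(arr,
                       quantiles=q,
    ...<2 lines>...
                       out=out,
                       weights=wgt)
    slices_having_nans = np.isnan(arr[-1, ...])
                                  ~~~^^^^^^^^^
IndexError: index -1 is out of bounds for axis 0 with size 0
```

View pics/w11.png

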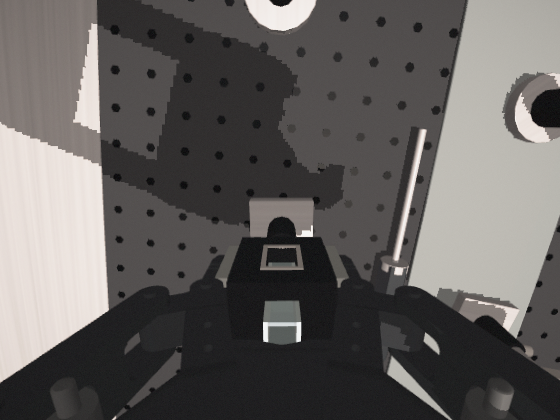

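```bash
sed -i "s/^print('lens');.*//" vis.py; python3 vis.py w11 30,25,26,138,150 30,18,21.5,138,150
```

```text
30,25,26,138,150 1721 [array([-0.1, 27. ]), array([51.98, 18.88]), np.float64(0.75)] z [142.9 147.7]
30,18,21.5,138,150 1387 [array([-0.14, 27.06]), array([42.9 , 18.69]), np.float64(1.24)] z [143.2 147.8]
```

Request:
jog_arm:
  slide:
    - [0.05,0,0]
    - [0.075,0,0]
    - [0.075,0,0]
    - [0.075,0,0]
    - [0.075,0,0]
    - [0.075,0,0]
  delta_rot:
    - [0,0,0]
    - [0,0,0]
    - [0,0,0]
    - [0,0,0]
    - [0,0,0]
    - [0,0,0]

```text
time: 18.45
tcp_pos: [467.2, -29.9, 98.9]
ee_rot: [67.9, 90.0, -15.3]
wrist_force: [0.1, -0.8, -3.9]
grip_width: 0.465
```

```bash
python3 -c "
from plan import *
print(apply([.075,0,0],0))";python3 look.py w12; python3 vis.py w12 30,25,26,125,140 30,18,21.5,125,132;
```

```text
(array([466.99335022, -29.79802568,  98.755     ]), 6.795999999999999)
18.45 [467.16 -29.86  98.89] [ 0.1 -0.1  0.1  0.   0.1 -0. ] [ 0.1 -0.8 -3.9] 39.6 a 6.79
30,25,26,125,140 1814 [array([ 0.04, 24.76]), array([22.67, 51.94]), np.float64(89.76)] z [130.3 135.5]
30,18,21.5,125,132 923 [array([ 0. , 26.8]), array([42.92, 18.62]), np.float64(0.14)] z [128.8 131.9]
```

```bash
cat > cellfit.py <<'E'
from path import *
import sys
P=np.load(f'pics/{sys.argv[1]}_P.npy');s,l=sl(P);Z=P[...,2]
z0,z1=map(float,sys.argv[2:4]); v0,v1,u0,u1=map(int,sys.argv[4:8])
m=seg(P,v0,v1,u0,u1,z0,z1)
q=np.c_[l[m],s[m]].astype(np.float32); print(m.sum(),[np.round(x,2) for x in cv2.minAreaRect(q)],'pct s',np.percentile(s[m],[1,99]).round(1),'l',np.percentile(l[m],[1,99]).round(1),'z',np.percentile(Z[m],[50,98]).round(1))
E
python3 cellfit.py w12 117 127 235 345 225 340;python3 cellfit.py w12 120 125 235 345 225 340;python3 cellfit.py w12 127 140 235 350 225 340; python3 st.py
```

```text
5982 [array([ 0.35, 28.23]), array([26.38, 43.63]), np.float64(89.35)] pct s [15.6 40.2] l [-19.5  19.9] z [122.6 126. ]
5333 [array([ 0.06, 28.16]), array([40.34, 26.2 ]), np.float64(0.48)] pct s [15.6 40.2] l [-19.4  19.7] z [122.6 124.1]
1096 [array([ 0.71, 24.62]), array([22.29, 38.48]), np.float64(89.84)] pct s [17.9 35.4] l [-6.  17.5] z [131.4 135.5]
18.5 tcp [467.14 -29.84  98.88] s,l [30.08  0.26] a 6.8 F [-0.5 -0.5 -4. ] qd 0.08 w 0.466
```

Request:
jog_arm:
  slide:
    - [0.008,-0.001,0.001]
    - [0.012,-0.001,0.001]
    - [0.012,-0.001,0.001]
  delta_rot:
    - [0,0,0]
    - [0,0,0]
    - [0,0,0]

```text
time: 18.88
tcp_pos: [466.9, -30.0, 96.9]
ee_rot: [-107.9, 90.0, 168.9]
wrist_force: [0.2, 0.7, -3.8]
grip_width: 0.464
```

Request:
jog_arm:
  slide:
    - [0.003,0,0]
    - [0.003,0,0]
  delta_rot:
    - [0,0,0]
    - [0,0,0]

```text
time: 19.12
tcp_pos: [466.9, -30.0, 96.9]
ee_rot: [-87.0, 90.0, -170.2]
wrist_force: [-1.6, 0.2, 0.9]
grip_width: 0.466
```

Contact. Release, then measure.

Request:
jog_arm:
  slide:
    - [0,0,0]
    - [0,0,0]
    - [0,0,0]
    - [0,0,0]
  delta_rot:
    - [0,0,0]
    - [0,0,0]
    - [0,0,0]
    - [0,0,0]
  gripper: 0.8

```text
time: 19.62
tcp_pos: [467.0, -30.0, 96.6]
ee_rot: [66.6, 90.0, -16.6]
wrist_force: [-0.1, -0.5, 0.4]
grip_width: 0.8
```

```bash
python3 - <<'E'
from plan import *
print(apply([.015,-.001,.001],0))
go([466.8,-29.9,226])
go([644.3,-98.2,226],-7.5)
go([644.3,-98.2,185])
E
python3 st.py
```

```text
(array([466.86215435, -29.96472194,  96.505     ]), 6.795999999999999)
slide [-0.8633, -0.0004, -0.0005] rot -0.0 rows>= 2.07
-> {'p': [466.7937008284807, -29.897348988274587, 225.99999999999997], 'a': 6.795999999999999}
slide [-0.0, 0.5606, 0.2961] rot 0.0794 rows>= 1.52
slide [-0.0, 0.6163, 0.1485] rot 0.0 rows>= 1.52
-> {'p': [644.2977318488352, -98.19425104565505, 225.99999999999997], 'a': -7.496}
slide [0.2733, 0.0, 0.0] rot -0.0 rows>= 0.66
-> {'p': [644.2977318488352, -98.19425104565505, 185.00499999999997], 'a': -7.496}
19.625 tcp [467.05 -30.01  96.57] s,l [30.24  0.15] a 6.8 F [-0.1 -0.5  0.4] qd 0.14 w 0.8
```

Request:
jog_arm:
  slide:
    - [-0.3,0,0]
    - [-0.7,0,0]
    - [-0.8633,-0.0004,-0.0005]
    - [-0.8633,-0.0004,-0.0005]
  delta_rot:
    - [0,0,0]
    - [0,0,0]
    - [0,0,0]
    - [0,0,0]
  gripper: 1

```text
time: 20.12
tcp_pos: [468.7, -30.3, 228.7]
ee_rot: [70.7, 89.6, -12.5]
wrist_force: [-0.4, 0.3, -0.6]
grip_width: 1.001
```

```bash
python3 look.py w13;python3 cellfit.py w13 115 125 200 345 225 340; python3 vis.py w13 30,22,26,115,126; python3 - <<'E'
from ringfit import *
P=np.load('pics/w13_P.npy'); ringfit(P,-119.7,23,9)
E
```

```text
20.125 [468.71 -30.31 228.73] [-0.   2.5  3.7  0.1 -0.4 -0. ] [-0.4  0.3 -0.6] 85.1 a 6.79
1274 [array([-0.26, 31.3 ]), array([26.08, 40.03]), np.float64(89.85)] pct s [18.6 43.9] l [-19.9  19.5] z [120.8 122.6]
30,22,26,115,126 1488 [array([-0.26, 30.1 ]), array([28.55, 39.97]), np.float64(89.58)] z [120.7 123.4]
ring lat,dz,R [ 0.94  1.34 22.52] n 1117 s range [-125.5 -124.  -110.1 -109.9] rect ((0.8723278045654297, -117.99105072021484), (46.701847076416016, 17.215255737304688), 1.4797284603118896)
```

View pics/w13.png

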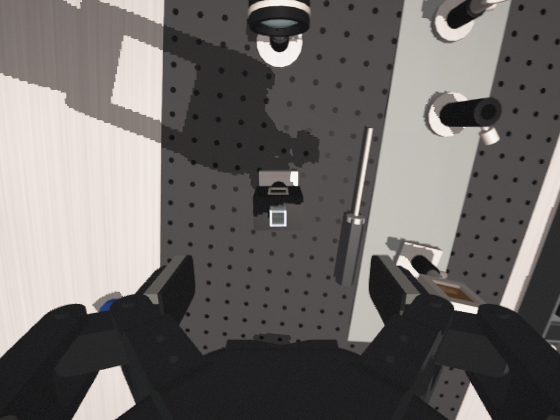

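Request:
jog_arm:
  slide:
    - [0,0.5606,0.2961]
    - [0,0.5606,0.2961]
    - [0,0.5606,0.2961]
  delta_rot:
    - [0.0794,0,0]
    - [0.0794,0,0]
    - [0.0794,0,0]

```text
time: 20.55
tcp_pos: [555.6, -64.6, 222.9]
ee_rot: [-95.2, 89.7, 167.2]
wrist_force: [-0.4, 0.5, 0.0]
grip_width: 1.001
```

Request:
jog_arm:
  slide:
    - [0,0.6163,0.1485]
    - [0,0.6163,0.1485]
    - [0,0.6163,0.1485]
  delta_rot:
    - [0,0,0]
    - [0,0,0]
    - [0,0,0]

```text
time: 20.92
tcp_pos: [643.8, -98.4, 223.4]
ee_rot: [-97.6, 89.8, 164.9]
wrist_force: [0.0, 0.3, 0.1]
grip_width: 1.003
```

Request:
jog_arm:
  slide:
    - [0.2,0,0]
    - [0.2733,0,0]
    - [0.2733,0,0]
    - [0.2733,0,0]
  delta_rot:
    - [0,0,0]
    - [0,0,0]
    - [0,0,0]
    - [0,0,0]

```text
time: 21.42
tcp_pos: [644.4, -98.1, 185.9]
ee_rot: [82.6, 89.9, -14.9]
wrist_force: [-0.3, 0.2, 0.5]
grip_width: 0.998
```

```bash
python3 look.py w14; python3 - <<'E'
from fit import *
P=np.load('pics/w14_P.npy')
for z in (112,123):
  m=seg(P,180,290,230,340,z,132); report('filt',P[m])
E
```

```text
21.425 [644.4  -98.06 185.94] [-0.  -0.3 -1.1 -0.1 -0.2 -0. ] [-0.3  0.2  0.5] 84.8 a -7.48
filt 1513 rect c [644.3 -98. ] size [11. 50.] ang 83.3 | pca ang 173.2 mean [644.4 -96.7 124.4] zmax 126.9
filt 1238 rect c [644.3 -98. ] size [11. 50.] ang 83.1 | pca ang 173.3 mean [644.4 -97.6 125.6] zmax 126.9
```

View pics/w14.png

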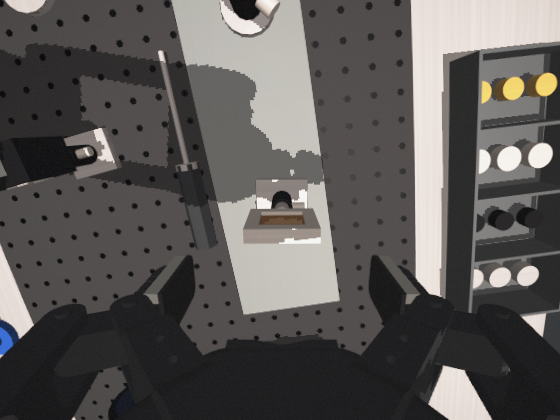

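Request:
jog_arm:
  slide:
    - [0.25,0,0]
    - [0.45,0,0]
    - [0.573,0,-0.001]
    - [0.573,0,-0.001]
    - [0.573,0,-0.001]
  delta_rot:
    - [-0.004,0,0]
    - [-0.004,0,0]
    - [-0.004,0,0]
    - [-0.004,0,0]
    - [-0.004,0,0]

```text
time: 22.1
tcp_pos: [645.6, -98.4, 100.7]
ee_rot: [82.4, 89.8, -14.4]
wrist_force: [0.6, -0.6, 0.1]
grip_width: 1.0
```

Request:
jog_arm:
  slide:
    - [0,0,0]
    - [0,0,0]
    - [0,0,0]
    - [0,0,0]
    - [0,0,0]
    - [0,0,0]
  delta_rot:
    - [0,0,0]
    - [0,0,0]
    - [0,0,0]
    - [0,0,0]
    - [0,0,0]
    - [0,0,0]
  gripper: 0

```text
time: 22.85
tcp_pos: [645.0, -98.2, 100.4]
ee_rot: [77.9, 89.9, -18.8]
wrist_force: [-1.3, -0.0, 5.8]
grip_width: 0.576
```

```bash
python3 -c "
from plan import *
print(apply([.573,0,-.001],-.004))
go([644.3,-98.0,245])
go([458,44.7,245],6.79)
go([458,44.7,115])"; python3 st.py
```

```text
(array([644.3173004 , -98.04553295,  99.055     ]), -6.776000000000001)
slide [-0.973, -0.0002, -0.0003] rot -0.0 rows>= 2.34
-> {'p': [644.2928194058443, -97.99730763337207, 245.00499999999997], 'a': -6.776000000000001}
slide [0.0, -0.6728, -0.3991] rot -0.0754 rows>= 1.88
slide [0.0, -0.5603, -0.5458] rot 0.0 rows>= 1.88
-> {'p': [457.9985588252127, 44.706215331774715, 245.00499999999997], 'a': 6.7959999999999985}
slide [0.8667, 0.0, 0.0] rot -0.0 rows>= 2.08
-> {'p': [457.9985588252127, 44.706215331774715, 114.99999999999997], 'a': 6.7959999999999985}
22.85 tcp [644.95 -98.25 100.43] s,l [119.03 168.74] a -6.78 F [-1.3 -0.   5.8] qd 0.11 w 0.576
```

Request:
jog_arm:
  slide:
    - [-0.2,0,0]
    - [-0.55,0,0]
    - [-0.85,0,0]
    - [-0.973,0,-0.0003]
    - [-0.973,0,-0.0003]
  delta_rot:
    - [0,0,0]
    - [0,0,0]
    - [0,0,0]
    - [0,0,0]
    - [0,0,0]

```text
time: 23.48
tcp_pos: [644.8, -98.1, 245.5]
ee_rot: [82.1, 89.9, -14.7]
wrist_force: [-0.7, 0.4, -1.9]
grip_width: 0.581
```

Request:
jog_arm:
  slide:
    - [0,-0.2,-0.12]
    - [0,-0.45,-0.28]
    - [0,-0.6728,-0.3991]
  delta_rot:
    - [-0.03,0,0]
    - [-0.06,0,0]
    - [-0.0754,0,0]

```text
time: 23.85
tcp_pos: [547.9, -25.4, 240.7]
ee_rot: [-109.7, 89.6, 167.2]
wrist_force: [-0.6, 0.0, -1.6]
grip_width: 0.58
```

Request:
jog_arm:
  slide:
    - [0,-0.22,-0.22]
    - [0,-0.45,-0.44]
    - [0,-0.5603,-0.5458]
    - [0,-0.5603,-0.5458]
    - [0,-0.5603,-0.5458]
  delta_rot:
    - [0,0,0]
    - [0,0,0]
    - [0,0,0]
    - [0,0,0]
    - [0,0,0]

```text
time: 24.48
tcp_pos: [457.8, 44.4, 243.4]
ee_rot: [-88.3, 89.9, -171.5]
wrist_force: [-0.4, -0.1, -2.7]
grip_width: 0.581
```

Request:
jog_arm:
  slide:
    - [0.25,0,0]
    - [0.5,0,0]
    - [0.7,0,0]
    - [0.8667,0,0]
    - [0.8667,0,0]
    - [0.8667,0,0]
    - [0.8667,0,0]
  delta_rot:
    - [0,0,0]
    - [0,0,0]
    - [0,0,0]
    - [0,0,0]
    - [0,0,0]
    - [0,0,0]
    - [0,0,0]

```text
time: 25.35
tcp_pos: [459.6, 44.5, 116.5]
ee_rot: [79.2, 89.8, -4.0]
wrist_force: [-0.9, 0.7, -2.3]
grip_width: 0.58
```

Request:
jog_arm:
  slide:
    - [0.06,0,0]
    - [0.1,0,0]
    - [0.1,0,0]
    - [0.1,0,0]
    - [0.1,0,0]
    - [0.1,0,0]
  delta_rot:
    - [0,0,0]
    - [0,0,0]
    - [0,0,0]
    - [0,0,0]
    - [0,0,0]
    - [0,0,0]

```text
time: 26.1
tcp_pos: [458.2, 44.7, 100.2]
ee_rot: [81.6, 90.0, -1.6]
wrist_force: [0.4, -0.1, -2.2]
grip_width: 0.574
```

```bash
python3 -c "
from plan import *
print(apply([.1,0,0],0))";python3 look.py w15; python3 cellfit.py w15 118 130 235 345 225 340;python3 - <<'E'
from ringfit import *
P=np.load('pics/w15_P.npy'); ringfit(P,-119.7,23,9)
E
python3 st.py
```

```text
(array([457.99855883,  44.70621533, 100.        ]), 6.7959999999999985)
26.1 [458.23  44.7  100.19] [-0.   0.   0.1  0.   0.1  0. ] [ 0.4 -0.1 -2.2] 48.8 a 6.8
4021 [array([  0.29, -45.59]), array([43.95, 12.15]), np.float64(0.65)] pct s [-51.2 -40.3] l [-20.5  21.1] z [125.2 126.5]
ring lat,dz,R [ 0.83  0.57 22.93] n 6253 s range [-128.1 -127.9 -110.8 -110.5] rect ((0.981536865234375, -119.34089660644531), (18.05913734436035, 46.62201690673828), 89.9510726928711)
26.15 tcp [458.19  44.69 100.16] s,l [-44.98   0.19] a 6.8 F [-0.5 -0.2 -3.8] qd 0.12 w 0.577
```

View pics/w15.png

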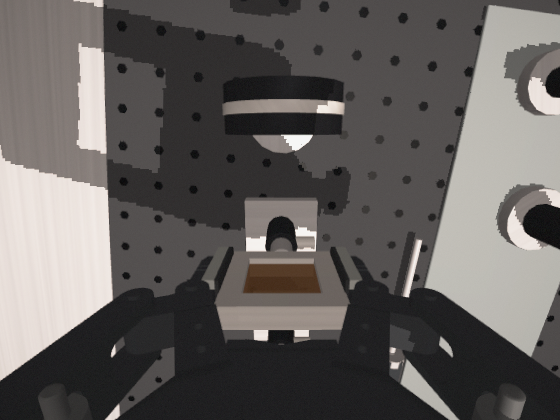

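Request:
jog_arm:
  slide:
    - [0.01,-0.002,0.005]
    - [0.018,-0.002,0.005]
    - [0.018,-0.002,0.005]
    - [0.018,-0.002,0.005]
  delta_rot:
    - [0,0,0]
    - [0,0,0]
    - [0,0,0]
    - [0,0,0]

```text
time: 26.65
tcp_pos: [457.9, 43.8, 97.4]
ee_rot: [-27.2, 90.0, -110.4]
wrist_force: [-1.6, -0.5, -0.4]
grip_width: 0.583
```

Request:
jog_arm:
  slide:
    - [0.003,0,0]
    - [0.003,0,0]
  delta_rot:
    - [0,0,0]
    - [0,0,0]

```text
time: 26.9
tcp_pos: [457.9, 43.9, 97.4]
ee_rot: [-70.7, 90.0, -153.9]
wrist_force: [-2.8, -0.6, 5.6]
grip_width: 0.58
```

Request:
jog_arm:
  slide:
    - [0,0,0]
    - [0,0,0]
    - [0,0,0]
    - [0,0,0]
  delta_rot:
    - [0,0,0]
    - [0,0,0]
    - [0,0,0]
    - [0,0,0]
  gripper: 0.8

```text
time: 27.4
tcp_pos: [457.9, 43.9, 96.8]
ee_rot: [105.6, 90.0, 22.4]
wrist_force: [-0.3, -0.3, -0.3]
grip_width: 0.801
```

```bash
python3 - <<'E'
from plan import *
print(apply([.021,-.002,.005],0))
go([458,44,226])
E
python3 st.py
```

```text
(array([457.78941768,  43.92598461,  96.85      ]), 6.7959999999999985)
slide [-0.861, 0.0015, -0.0003] rot -0.0 rows>= 2.07
-> {'p': [458.0075117177179, 43.997293724179215, 225.99999999999997], 'a': 6.7959999999999985}
27.4 tcp [457.89  43.92  96.77] s,l [-44.26  -0.2 ] a 6.8 F [-0.3 -0.3 -0.3] qd 0.07 w 0.801
```

Request:
jog_arm:
  slide:
    - [-0.3,0,0]
    - [-0.7,0,0]
    - [-0.8593,0,0]
    - [-0.8593,0,0]
    - [-0.8593,0,0]
  delta_rot:
    - [0,0,0]
    - [0,0,0]
    - [0,0,0]
    - [0,0,0]
    - [0,0,0]

```text
time: 28.02
tcp_pos: [456.8, 44.0, 224.1]
ee_rot: [-100.4, 89.8, 176.4]
wrist_force: [-0.5, 0.1, 0.0]
grip_width: 0.799
```

```bash
python3 look.py w16; cat > all.py <<'E'
import sys
from ringfit import *
f=sys.argv[1]; P=np.load(f'pics/{f}_P.npy'); s,l=sl(P); Z=P[...,2]
def rect(n,s0,hs,hl,z0,z1):
    m=(abs(s-s0)<hs)&(abs(l)<hl)&(Z>z0)&(Z<z1)
    if m.sum()<40: return
    q=np.c_[l[m],s[m]].astype(np.float32); print(n,m.sum(),[np.round(x,2) for x in cv2.minAreaRect(q)],'s',np.percentile(s[m],[1,99]).round(1),'l',np.percentile(l[m],[1,99]).round(1))
reg=(s<-184)&(s>-198)&(abs(l)<30)&(Z>90)&(Z<135)
if reg.sum()>100:
    m=reg
    fn=lambda p: np.hypot(l[m]-p[0],Z[m]-97-p[1])-p[2]
    print('lamp tube lat,dz,R',least_squares(fn,[0,0,20],loss='soft_l1').x.round(2))
    m=(s<-168)&(s>-184)&(abs(l)<30)&(Z>90)&(Z<135); print('mouth end s',np.percentile(s[m],[99,99.8]).round(1))
m=(s>250)&(s<275)&(abs(l)<32)&(Z>100)&(Z<135)
if m.sum()>100:
    fn=lambda p: np.hypot(l[m]-p[0],Z[m]-97-p[1])-p[2]
    print('cam barrel',least_squares(fn,[0,0,26],loss='soft_l1').x.round(2))
try: print('lens');ringfit(P,-119.7,23,9)
except Exception as e: print('x')
rect('filter',-45,14,30,116,126); rect('cell',30,22,26,115,126)
try: print('iris');ringfit(P,197.7,20,6)
except Exception as e: print('x')
E
python3 all.py w16
```

```text
28.025 [456.79  43.98 224.09] [ 0.1  1.   1.1  0.   0.1 -0. ] [-0.5  0.1  0. ] 67.9 a 6.79
lamp tube lat,dz,R [-0.05  0.41 20.22]
mouth end s [-169.4 -169.3]
lens
ring lat,dz,R [ 0.9   0.58 22.9 ] n 1338 s range [-128.2 -127.9 -110.4 -110.4] rect ((1.202810287475586, -119.36231994628906), (45.91981887817383, 18.097606658935547), 0.007944328710436821)
filter 920 [array([ -0.77, -44.58]), array([49.84, 10.34]), np.float64(0.07)] s [-49.6 -39.6] l [-25.4  23.8]
cell 1272 [array([-0.32, 29.8 ]), array([28.62, 40.13]), np.float64(89.81)] s [15.9 43.5] l [-20.1  19.4]
iris
x
```

View pics/w16.png

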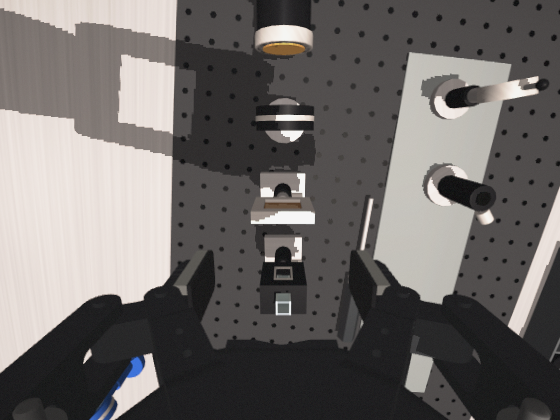

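```bash
python3 - <<'E'
from plan import *
store([457.789,43.926,225.745],6.796)
go([449.1,118.7,200])
go([449.1,118.7,97])
E
```

```text
slide [0.1716, 0.0015, -0.5018] rot -0.0 rows>= 1.27
-> {'p': [449.1053702981502, 118.6937611019693, 200.005], 'a': 6.796}
slide [0.6867, -0.0, -0.0] rot -0.0 rows>= 1.65
-> {'p': [449.1053702981502, 118.6937611019693, 97.0], 'a': 6.796}
```

Request:
jog_arm:
  slide:
    - [0.1,0.0015,-0.3]
    - [0.1716,0.0015,-0.5018]
    - [0.1716,0.0015,-0.5018]
    - [0.1716,0.0015,-0.5018]
  delta_rot:
    - [0,0,0]
    - [0,0,0]
    - [0,0,0]
    - [0,0,0]

```text
time: 28.58
tcp_pos: [448.6, 118.2, 198.9]
ee_rot: [-74.7, 89.9, -157.9]
wrist_force: [0.2, 0.6, -0.3]
grip_width: 0.798
```

Request:
jog_arm:
  slide:
    - [0.2,0,0]
    - [0.4,0,0]
    - [0.6,0,0]
    - [0.67,0,0]
    - [0.6867,0,0]
    - [0.6867,0,0]
    - [0.6867,0,0]
    - [0.6867,0,0]
  delta_rot:
    - [0,0,0]
    - [0,0,0]
    - [0,0,0]
    - [0,0,0]
    - [0,0,0]
    - [0,0,0]
    - [0,0,0]
    - [0,0,0]

```text
time: 29.58
tcp_pos: [449.8, 118.8, 97.9]
ee_rot: [88.4, 89.9, 5.2]
wrist_force: [0.5, -0.5, -0.5]
grip_width: 0.8
```

Request:
jog_arm:
  slide:
    - [0,0,0]
    - [0,0,0]
    - [0,0,0]
  delta_rot:
    - [0,0,0]
    - [0,0,0]
    - [0,0,0]

```text
time: 29.95
tcp_pos: [449.1, 118.7, 97.0]
ee_rot: [-63.8, 90.0, -147.0]
wrist_force: [0.3, -0.2, 0.0]
grip_width: 0.8
```

```bash
python3 look.py w17; python3 all.py w17; python3 st.py
```

```text
29.95 [449.14 118.7   97.01] [-0.   0.   0.1  0.  -0.   0. ] [ 0.3 -0.2  0. ] 68.0 a 6.8
lamp tube lat,dz,R [-0.16  0.68 19.94]
mouth end s [-170.4 -170.2]
lens
ring lat,dz,R [ 0.83  1.2  22.39] n 4385 s range [-129.  -128.6 -110.6 -110.2] rect ((0.8061733245849609, -119.7461166381836), (46.22562789916992, 20.17186164855957), 0.5872434377670288)
iris
x
30.0 tcp [449.13 118.69  96.98] s,l [-1.1954e+02 -6.0000e-02] a 6.8 F [-0.1 -0.   0.4] qd 0.1 w 0.8
```

Request:
jog_arm:
  slide:
    - [0,0,0]
    - [0,0,0]
    - [0,0,0]
    - [0,0,0]
    - [0,0,0]
    - [0,0,0]
  delta_rot:
    - [0,0,0]
    - [0,0,0]
    - [0,0,0]
    - [0,0,0]
    - [0,0,0]
    - [0,0,0]
  gripper: 0
  force: 20

```text
time: 30.75
tcp_pos: [449.3, 118.7, 97.1]
ee_rot: [86.4, 90.0, 3.2]
wrist_force: [0.4, -0.5, 0.4]
grip_width: 0.533
```

Request:
jog_arm:
  slide:
    - [0,0,0]
    - [0,0,0]
    - [0,0,0]
    - [0,0,0]
  delta_rot:
    - [0,0,0]
    - [0,0,0]
    - [0,0,0]
    - [0,0,0]
  gripper: 0.9

```text
time: 31.25
tcp_pos: [449.1, 118.7, 96.9]
ee_rot: [-85.8, 90.0, -169.0]
wrist_force: [0.2, -0.3, -0.5]
grip_width: 0.9
```

```bash
python3 look.py w18; python3 all.py w18; python3 - <<'E'
from plan import *
go([449.1,118.7,230])
go([618.4,160.2,235],13.3)
go([618.4,160.2,190])
E
```

```text
31.25 [449.11 118.67  96.95] [ 0.   0.1  0.  -0.   0.  -0. ] [ 0.2 -0.3 -0.5] 76.5 a 6.79
lamp tube lat,dz,R [-0.14  0.62 19.97]
mouth end s [-170.4 -170.2]
lens
ring lat,dz,R [ 0.88  1.15 22.44] n 4376 s range [-129.  -128.6 -110.8 -110.3] rect ((0.9623146057128906, -119.52417755126953), (19.55549430847168, 46.429561614990234), 89.83885955810547)
iris
x
slide [-0.8867, -0.0, -0.0] rot -0.0 rows>= 2.13
-> {'p': [449.1053702981502, 118.6937611019693, 230.005], 'a': 6.796}
slide [-0.0167, 0.5767, -0.0706] rot -0.0361 rows>= 1.39
slide [-0.0166, 0.581, -0.0049] rot -0.0 rows>= 1.4
-> {'p': [618.3950286860978, 160.20114900554051, 235.0], 'a': 13.294}
slide [0.3, 0.0, 0.0] rot -0.0 rows>= 0.72
-> {'p': [618.3950286860978, 160.20114900554051, 190.0], 'a': 13.294}
```

View pics/w18.png

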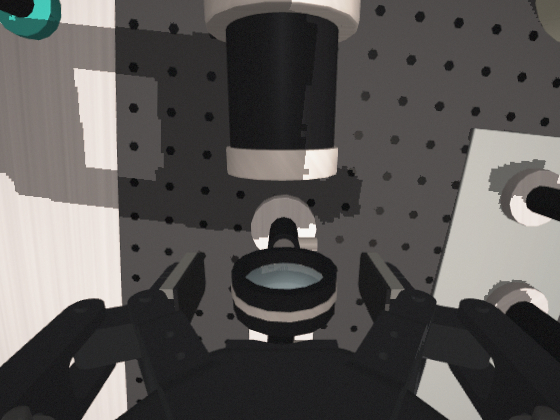

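Request:
jog_arm:
  slide:
    - [0,0,0]
    - [0,0,0]
    - [0,0,0]
    - [0,0,0]
    - [0,0,0]
    - [0,0,0]
  delta_rot:
    - [0,0,0]
    - [0,0,0]
    - [0,0,0]
    - [0,0,0]
    - [0,0,0]
    - [0,0,0]
  gripper: 0
  force: 40

```text
time: 32.05
tcp_pos: [449.4, 118.7, 97.2]
ee_rot: [93.3, 90.0, 10.1]
wrist_force: [0.2, 0.0, 3.2]
grip_width: 0.525
```

Request:
jog_arm:
  slide:
    - [-0.02,0,0]
    - [-0.02,-0.007,0]
    - [-0.02,-0.007,0]
    - [-0.02,-0.007,0]
    - [-0.01,-0.007,0]
    - [0,-0.007,0]
    - [0,-0.007,0]
    - [0,-0.007,0]
  delta_rot:
    - [0,0,0]
    - [0,0,0]
    - [0,0,0]
    - [0,0,0]
    - [0,0,0]
    - [0,0,0]
    - [0,0,0]
    - [0,0,0]

```text
time: 33.05
tcp_pos: [448.2, 118.5, 97.2]
ee_rot: [-64.1, 90.0, -147.3]
wrist_force: [-0.6, -0.1, 0.2]
grip_width: 0.523
```

Request:
jog_arm:
  slide:
    - [0.004,0,0]
    - [0.004,0,0]
    - [0.004,0,0]
  delta_rot:
    - [0,0,0]
    - [0,0,0]
    - [0,0,0]

```text
time: 33.42
tcp_pos: [448.4, 118.6, 97.2]
ee_rot: [42.9, 90.0, -40.3]
wrist_force: [-2.1, -0.7, 4.9]
grip_width: 0.526
```

Request:
jog_arm:
  slide:
    - [0,0,0]
    - [0,0,0]
    - [0,0,0]
    - [0,0,0]
  delta_rot:
    - [0,0,0]
    - [0,0,0]
    - [0,0,0]
    - [0,0,0]
  gripper: 0.9

```text
time: 33.92
tcp_pos: [448.2, 118.6, 96.3]
ee_rot: [88.7, 90.0, 5.4]
wrist_force: [-0.1, 0.8, -0.6]
grip_width: 0.899
```

```bash
python3 look.py w19; python3 all.py w19; python3 - <<'E'
from plan import *
store([449.105,118.694,97],6.796)
print(apply([.004,-.007,0],0))
go([448.1,118.6,230])
go([618.4,160.2,235],13.3)
go([618.4,160.2,190])
E
```

```text
33.925 [448.19 118.56  96.33] [0.1 0.1 0.  0.1 0.1 0. ] [-0.1  0.8 -0.6] 76.4 a 6.8
lamp tube lat,dz,R [-0.12  0.6  19.98]
mouth end s [-170.5 -170.2]
lens
ring lat,dz,R [-0.05  1.18 22.4 ] n 4418 s range [-128.9 -128.6 -110.7 -110.2] rect ((0.06477546691894531, -119.42768096923828), (20.188520431518555, 46.34965515136719), 89.93016052246094)
iris
x
(array([448.06237754, 118.56974862,  96.4       ]), 6.796)
slide [-0.8907, 0.0003, -0.0002] rot -0.0 rows>= 2.14
-> {'p': [448.1035113199192, 118.60486289397744, 230.00500000000002], 'a': 6.796}
slide [-0.0166, 0.5801, -0.0705] rot -0.0361 rows>= 1.4
slide [-0.0167, 0.5843, -0.0044] rot -0.0 rows>= 1.4
-> {'p': [618.4003429023671, 160.19854081185252, 235.00000000000003], 'a': 13.294}
slide [0.3, 0.0, -0.0] rot -0.0 rows>= 0.72
-> {'p': [618.4003429023671, 160.19854081185252, 190.00000000000003], 'a': 13.294}
```

Request:
jog_arm:
  slide:
    - [-0.3,0,0]
    - [-0.7,0,0]
    - [-0.8907,0.0003,-0.0002]
    - [-0.8907,0.0003,-0.0002]
  delta_rot:
    - [0,0,0]
    - [0,0,0]
    - [0,0,0]
    - [0,0,0]
  gripper: 1

```text
time: 34.48
tcp_pos: [450.4, 118.9, 233.2]
ee_rot: [89.4, 89.6, 6.2]
wrist_force: [0.4, 0.4, -0.5]
grip_width: 0.999
```

Request:
jog_arm:
  slide:
    - [-0.0166,0.5801,-0.0705]
    - [-0.0166,0.5801,-0.0705]
  delta_rot:
    - [-0.0361,0,0]
    - [-0.0361,0,0]

```text
time: 34.72
tcp_pos: [533.9, 139.6, 229.9]
ee_rot: [-96.3, 89.8, -173.0]
wrist_force: [-0.4, -0.2, 0.8]
grip_width: 1.003
```

Request:
jog_arm:
  slide:
    - [-0.0167,0.5843,-0.0044]
    - [-0.0167,0.5843,-0.0044]
    - [-0.0167,0.5843,-0.0044]
  delta_rot:
    - [0,0,0]
    - [0,0,0]
    - [0,0,0]

```text
time: 35.1
tcp_pos: [618.6, 160.2, 231.9]
ee_rot: [-94.4, 89.8, -171.1]
wrist_force: [0.2, -0.5, 0.0]
grip_width: 1.0
```

Request:
jog_arm:
  slide:
    - [0.2,0,0]
    - [0.3,0,0]
    - [0.3,0,0]
    - [0.3,0,0]
  delta_rot:
    - [0,0,0]
    - [0,0,0]
    - [0,0,0]
    - [0,0,0]

```text
time: 35.6
tcp_pos: [618.5, 160.2, 190.6]
ee_rot: [84.8, 90.0, 8.1]
wrist_force: [-0.1, 0.4, -0.2]
grip_width: 0.998
```

```bash
python3 look.py w20; python3 - <<'E'
from fit import *
P=np.load('pics/w20_P.npy')
for z0,z1 in ((85,124),(100,124),(110,124),(126,142)):
  m=seg(P,180,290,230,340,z0,z1); report('iris',P[m])
E
```

```text
35.6 [618.46 160.16 190.63] [ 0.  -0.4 -1.2 -0.1 -0.1  0.1] [-0.1  0.4 -0.2] 84.8 a 13.29
iris 1355 rect c [619.6 161.4] size [39.8 12.7] ang 18.1 | pca ang -162.2 mean [619.1 163.1 108.2] zmax 120.9
iris 945 rect c [619.6 161.4] size [39.7 12.7] ang 18.1 | pca ang -162.2 mean [619.5 162.5 115.6] zmax 121.1
iris 807 rect c [619.5 161.4] size [35.7 12.7] ang 18.2 | pca ang -161.7 mean [619.3 162.3 117.2] zmax 121.1
iris 121 rect c [619.3 161.7] size [6.9 6.8] ang 12.9 | pca ang -157.6 mean [619.3 162.2 136.3] zmax 139.3
```

View pics/w20.png

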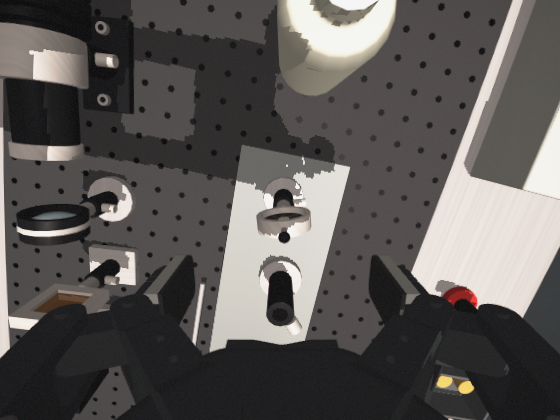

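```bash
python3 - <<'E'
from plan import *
go([619.5,161.5,102],18.1)
E
```

```text
slide [0.5867, 0.0091, -0.0068] rot -0.0267 rows>= 1.41
-> {'p': [619.4942181589296, 161.50508661016207, 101.99500000000003], 'a': 18.1}
```

Request:
jog_arm:
  slide:
    - [0.1,0.0091,-0.0068]
    - [0.25,0.0091,-0.0068]
    - [0.45,0.0091,-0.0068]
    - [0.5867,0.0091,-0.0068]
    - [0.5867,0.0091,-0.0068]
    - [0.5867,0.0091,-0.0068]
  delta_rot:
    - [-0.0267,0,0]
    - [-0.0267,0,0]
    - [-0.0267,0,0]
    - [-0.0267,0,0]
    - [-0.0267,0,0]
    - [-0.0267,0,0]

```text
time: 36.4
tcp_pos: [620.6, 161.7, 103.3]
ee_rot: [80.5, 89.9, 8.6]
wrist_force: [0.4, 0.8, 0.5]
grip_width: 1.006
```

Request:
jog_arm:
  slide:
    - [0,0,0]
    - [0,0,0]
    - [0,0,0]
    - [0,0,0]
    - [0,0,0]
    - [0,0,0]
    - [0,0,0]
  delta_rot:
    - [0,0,0]
    - [0,0,0]
    - [0,0,0]
    - [0,0,0]
    - [0,0,0]
    - [0,0,0]
    - [0,0,0]
  gripper: 0

```text
time: 37.28
tcp_pos: [620.1, 161.6, 103.0]
ee_rot: [77.0, 89.9, 5.1]
wrist_force: [-1.5, -0.2, 6.3]
grip_width: 0.454
```

```bash
python3 look.py w21; python3 - <<'E'
from plan import *
go([619.5,161.5,247])
go([553,-20,255],12)
go([486.8,-196.3,250],6.79)
go([486.8,-196.3,115])
E
```

```text
37.275 [620.09 161.55 103.02] [-0.1 -0.   0.   0.1  0.1  0.1] [-1.5 -0.2  6.3] 38.6 a 18.1
slide [-0.9667, 0.0, 0.0] rot -0.0 rows>= 2.32
-> {'p': [619.4942181589296, 161.50508661016207, 247.00000000000003], 'a': 18.1}
slide [-0.0267, -0.3986, 0.5062] rot 0.0339 rows>= 1.55
slide [-0.0266, -0.3426, 0.5457] rot -0.0 rows>= 1.55
-> {'p': [553.0009823348097, -19.992609625975092, 254.99500000000003], 'a': 11.998000000000001}
slide [0.0167, -0.338, 0.529] rot 0.0289 rows>= 1.51
slide [0.0166, -0.2887, 0.5574] rot 0.0 rows>= 1.51
-> {'p': [486.79684495768936, -196.29560811286802, 250.00000000000003], 'a': 6.796000000000001}
slide [0.9, 0.0, 0.0] rot -0.0 rows>= 2.16
-> {'p': [486.79684495768936, -196.29560811286802, 115.00000000000003], 'a': 6.796000000000001}
```

View pics/w21.png

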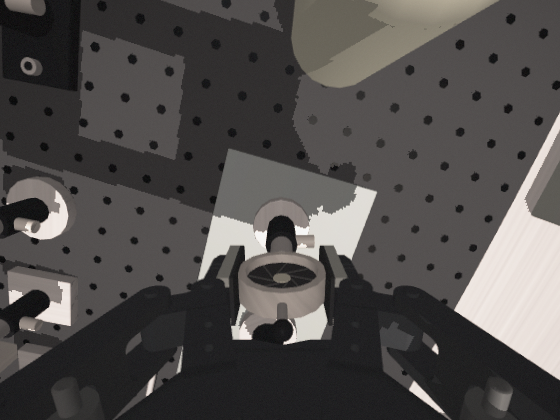

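Request:
jog_arm:
  slide:
    - [-0.2,0,0]
    - [-0.55,0,0]
    - [-0.85,0,0]
    - [-0.9667,0,0]
    - [-0.9667,0,0]
  delta_rot:
    - [0,0,0]
    - [0,0,0]
    - [0,0,0]
    - [0,0,0]
    - [0,0,0]

```text
time: 37.95
tcp_pos: [619.8, 161.5, 247.1]
ee_rot: [80.5, 89.9, 8.6]
wrist_force: [0.6, -1.3, -2.5]
grip_width: 0.452
```

Request:
jog_arm:
  slide:
    - [-0.01,-0.15,0.2]
    - [-0.02,-0.3,0.4]
    - [-0.0267,-0.3986,0.5062]
  delta_rot:
    - [0.0339,0,0]
    - [0.0339,0,0]
    - [0.0339,0,0]

```text
time: 38.33
tcp_pos: [584.0, 69.4, 247.2]
ee_rot: [-101.8, 89.6, -179.8]
wrist_force: [0.7, 0.3, -2.9]
grip_width: 0.449
```

Request:
jog_arm:
  slide:
    - [-0.013,-0.17,0.27]
    - [-0.0266,-0.3426,0.5457]
  delta_rot:
    - [0,0,0]
    - [0,0,0]

```text
time: 38.58
tcp_pos: [551.6, -20.5, 252.9]
ee_rot: [-120.8, 89.8, 161.3]
wrist_force: [-0.4, -1.0, -1.7]
grip_width: 0.455
```

Request:
jog_arm:
  slide:
    - [0.008,-0.17,0.27]
    - [0.0167,-0.338,0.529]
  delta_rot:
    - [0.0289,0,0]
    - [0.0289,0,0]

```text
time: 38.83
tcp_pos: [518.5, -109.0, 250.6]
ee_rot: [-129.2, 89.9, 147.6]
wrist_force: [0.6, -0.1, -2.4]
grip_width: 0.451
```

Request:
jog_arm:
  slide:
    - [0.008,-0.15,0.28]
    - [0.014,-0.23,0.46]
    - [0.0166,-0.2887,0.5574]
    - [0.0166,-0.2887,0.5574]
    - [0.0166,-0.2887,0.5574]
  delta_rot:
    - [0,0,0]
    - [0,0,0]
    - [0,0,0]
    - [0,0,0]
    - [0,0,0]

```text
time: 39.45
tcp_pos: [487.1, -195.2, 249.6]
ee_rot: [-175.7, 89.9, 101.2]
wrist_force: [0.4, 0.1, -2.6]
grip_width: 0.455
```

Request:
jog_arm:
  slide:
    - [0.25,0,0]
    - [0.5,0,0]
    - [0.75,0,0]
    - [0.9,0,0]
    - [0.9,0,0]
    - [0.9,0,0]
    - [0.9,0,0]
  delta_rot:
    - [0,0,0]
    - [0,0,0]
    - [0,0,0]
    - [0,0,0]
    - [0,0,0]
    - [0,0,0]
    - [0,0,0]

```text
time: 40.33
tcp_pos: [488.3, -196.7, 116.8]
ee_rot: [55.3, 89.8, -27.9]
wrist_force: [-0.5, 0.5, -3.0]
grip_width: 0.447
```

Request:
jog_arm:
  slide:
    - [0.04,0,0]
    - [0.08,0,0]
    - [0.08,0,0]
    - [0.08,0,0]
    - [0.08,0,0]
    - [0.08,0,0]
    - [0.08,0,0]
  delta_rot:
    - [0,0,0]
    - [0,0,0]
    - [0,0,0]
    - [0,0,0]
    - [0,0,0]
    - [0,0,0]
    - [0,0,0]

```text
time: 41.2
tcp_pos: [486.9, -196.4, 103.1]
ee_rot: [49.2, 90.0, -34.0]
wrist_force: [-0.4, -0.6, -2.6]
grip_width: 0.455
```

```bash
python3 -c "
from plan import *
print(apply([.08,0,0],0))"; python3 look.py w22; python3 cellfit.py w22 100 122 235 345 238 328; python3 all.py w22; python3 st.py
```

```text
(array([ 486.79684496, -196.29560811,  103.        ]), 6.796000000000001)
41.2 [ 486.92 -196.36  103.1 ] [ 0.   0.1  0.1 -0.  -0.   0.1] [-0.4 -0.6 -2.6] 38.6 a 6.79
3346 [array([  0.52, 197.69]), array([21.91, 39.94]), np.float64(89.97)] pct s [189.1 206.1] l [-19.2  19.6] z [115.8 120.9]
lens
x
iris
ring lat,dz,R [ 0.08  3.96 19.57] n 2408 s range [189.9 191.1 203.4 205.6] rect ((0.11084938049316406, 197.72328186035156), (39.09206008911133, 17.81052589416504), 0.06258292496204376)
41.25 tcp [ 486.91 -196.33  103.09] s,l [197.74   0.22] a 6.8 F [ 0.3  0.3 -2. ] qd 0.11 w 0.449
```

View pics/w22.png

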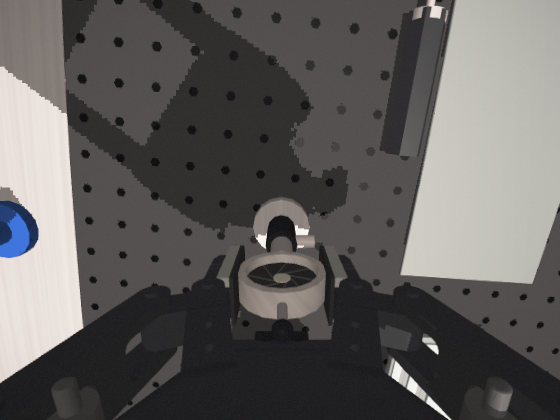

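Request:
jog_arm:
  slide:
    - [0.01,-0.001,0.001]
    - [0.018,-0.001,0.001]
    - [0.019,-0.001,0.001]
    - [0.019,-0.001,0.001]
  delta_rot:
    - [0,0,0]
    - [0,0,0]
    - [0,0,0]
    - [0,0,0]

```text
time: 41.75
tcp_pos: [486.7, -196.5, 100.1]
ee_rot: [-120.9, 90.0, 155.9]
wrist_force: [-0.4, -0.2, -2.4]
grip_width: 0.451
```

Request:
jog_arm:
  slide:
    - [0.003,0,0]
    - [0.003,0,0]
  delta_rot:
    - [0,0,0]
    - [0,0,0]

```text
time: 42.0
tcp_pos: [486.8, -196.6, 100.1]
ee_rot: [-23.6, 90.0, -106.8]
wrist_force: [-1.3, 0.2, 1.4]
grip_width: 0.451
```

Request:
jog_arm:
  slide:
    - [0,0,0]
    - [0,0,0]
    - [0,0,0]
    - [0,0,0]
  delta_rot:
    - [0,0,0]
    - [0,0,0]
    - [0,0,0]
    - [0,0,0]
  gripper: 0.8

```text
time: 42.5
tcp_pos: [486.8, -196.5, 99.7]
ee_rot: [60.9, 90.0, -22.3]
wrist_force: [-0.4, 0.3, 0.4]
grip_width: 0.801
```

Request:
jog_arm:
  slide:
    - [-0.3,0,0]
    - [-0.7,0,0]
    - [-1,0,0]
    - [-1,0,0]
    - [-1,0,0]
  delta_rot:
    - [0,0,0]
    - [0,0,0]
    - [0,0,0]
    - [0,0,0]
    - [0,0,0]

```text
time: 43.12
tcp_pos: [486.3, -196.2, 249.1]
ee_rot: [-127.6, 89.9, 149.2]
wrist_force: [0.1, -0.6, -0.3]
grip_width: 0.796
```

```bash
python3 look.py w23; python3 all.py w23;  python3 - <<'E'
from plan import *
print(apply([.022,-.001,.001],0)); print(apply([-1,0,0],0))
go([570,-10,300],88)
E
```

```text
43.125 [ 486.29 -196.23  249.11] [-0.   1.4  1.8 -0.   0.  -0. ] [ 0.1 -0.6 -0.3] 67.7 a 6.8
cam barrel [-0.04  0.65 25.26]
lens
x
cell 671 [array([-0.26, 41.38]), array([ 7.01, 40.4 ]), np.float64(89.87)] s [38.1 44.7] l [-20.1  19.8]
iris
ring lat,dz,R [-0.47  1.69 18.98] n 507 s range [191.7 191.8 203.5 203.8] rect ((-0.4712352752685547, 197.79928588867188), (12.820624351501465, 38.57905578613281), 89.64568328857422)
(array([ 486.66564909, -196.46230438,   99.7       ]), 6.796000000000001)
(array([ 486.66564909, -196.46230438,  249.7       ]), 6.796000000000001)
slide [-0.1677, 0.3494, -0.5843] rot -0.4511 rows>= 7.59
slide [-0.1676, 0.6309, 0.2558] rot -0.0 rows>= 1.68
-> {'p': [569.9950679892227, -9.997304141632995, 299.995], 'a': 87.994}
```

View pics/w23.png

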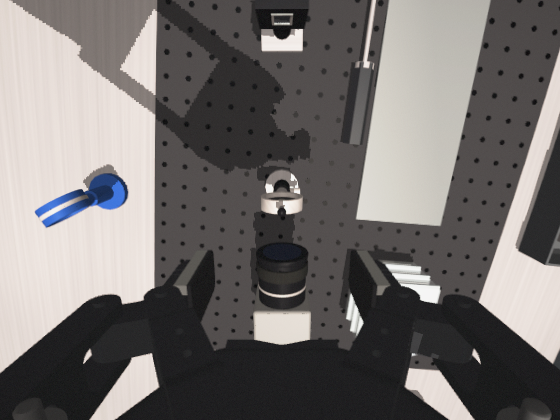

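Request:
jog_arm:
  slide:
    - [-0.1677,0,0]
    - [-0.1677,0.05,-0.1]
    - [-0.1677,0.1,-0.2]
    - [-0.1677,0.18,-0.3]
    - [-0.1677,0.25,-0.4]
    - [-0.1677,0.3,-0.5]
    - [-0.1677,0.3494,-0.5843]
    - [-0.1677,0.3494,-0.5843]
  delta_rot:
    - [-0.4511,0,0]
    - [-0.4511,0,0]
    - [-0.4511,0,0]
    - [-0.4511,0,0]
    - [-0.4511,0,0]
    - [-0.4511,0,0]
    - [-0.4511,0,0]
    - [-0.4511,0,0]

```text
time: 44.18
tcp_pos: [527.4, -101.9, 271.9]
ee_rot: [160.3, 89.7, 158.6]
wrist_force: [-0.8, -0.4, -0.7]
grip_width: 0.803
```

Request:
jog_arm:
  slide:
    - [-0.1676,0.6309,0.2558]
    - [-0.1676,0.6309,0.2558]
    - [-0.1676,0.6309,0.2558]
    - [-0.1676,0.6309,0.2558]
    - [-0.1676,0.6309,0.2558]
    - [-0.1676,0.6309,0.2558]
    - [-0.1676,0.6309,0.2558]
    - [-0.1676,0.6309,0.2558]
  delta_rot:
    - [0,0,0]
    - [0,0,0]
    - [0,0,0]
    - [0,0,0]
    - [0,0,0]
    - [0,0,0]
    - [0,0,0]
    - [0,0,0]

```text
time: 45.18
tcp_pos: [570.0, -10.4, 300.1]
ee_rot: [-16.1, 90.0, -18.2]
wrist_force: [-0.1, 0.8, 0.3]
grip_width: 0.795
```

```bash
python3 look.py w24; python3 all.py w24; python3 - <<'E'
from path import *
P=np.load('pics/w24_P.npy');im=cv2.imread('pics/w24.png').astype(int);s,l=sl(P);Z=P[...,2]
m=(im[...,2]-im[...,0]>50)&(s<-165)&(s>-173)&(abs(l)<18)&(Z>80)&(Z<116); print('mouth glass s',np.median(s[m]),m.sum(),'l',l[m].min(),l[m].max())
m=(s>243)&(s<252)&(abs(l)<20)&(Z>78)&(Z<115); print('cam face s',np.median(s[m]),m.sum())
# feet
for n,s0 in(('lens',-119.7),('filter',-45),('cell',30),('iris',197.7)):
    m=(abs(s-s0)<30)&(abs(l)<30)&(Z>19)&(Z<26); report(n+' foot l,s',np.c_[l[m],s[m],Z[m]])
import scipy
E
```

```text
45.175 [570.01 -10.38 300.07] [ 0.2 -0.  -0.1  0.1  0.1  0.1] [-0.1  0.8  0.3] 67.6 a 87.96
lamp tube lat,dz,R [ 0.02  0.54 19.94]
mouth end s [-168.4 -168.1]
cam barrel [-0.05  0.83 24.99]
lens
ring lat,dz,R [1.000e-02 1.310e+00 2.225e+01] n 863 s range [-128.2 -127.7 -109.8 -109.6] rect ((0.25224876403808594, -118.97539520263672), (45.89725875854492, 19.531320571899414), 0.3651699125766754)
filter 664 [array([ -0.84, -44.49]), array([49.87, 10.62]), np.float64(0.03)] s [-49.6 -39.4] l [-25.2  23.8]
cell 1148 [array([-0.2 , 30.28]), array([28.3 , 39.82]), np.float64(89.64)] s [16.4 44.1] l [-19.8  19.6]
iris
ring lat,dz,R [ 0.04  1.88 18.71] n 506 s range [190.8 191.1 203.4 203.8] rect ((0.19084548950195312, 197.3009490966797), (13.814413070678711, 38.97921371459961), 88.57998657226562)
mouth glass s -169.46788655473887 500 l -15.758537264262268 15.391214127788242
cam face s 247.84447924999563 924
lens foot l,s 638 rect c [   0.7 -113.9] size [36.2 46.1] ang 83.3 | pca ang -175.9 mean [  -0.  -110.9   22.5] zmax 24.5
filter foot l,s 640 rect c [ -0.6 -44.4] size [49.5 39.7] ang 0.0 | pca ang 175.1 mean [ -0.1 -35.2  22.6] zmax 24.2
cell foot l,s 271 rect c [ 0.3 30.1] size [39.9 43. ] ang 89.9 | pca ang -143.6 mean [ 7.2 20.3 22.6] zmax 24.2
iris foot l,s 426 rect c [1.00e-01 1.96e+02] size [37.9 35.8] ang 11.1 | pca ang 173.1 mean [ -1.  191.3  22.5] zmax 24.4
```

View pics/w24.png

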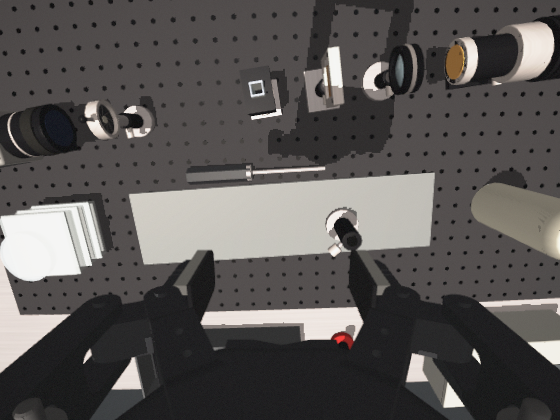

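```bash
python3 - <<'E'
from fit import *
P=np.load('pics/w24_P.npy'); m=seg(P,205,260,320,365,76,95); report('post now',P[m])
P=np.load('pics/w1_P.npy'); m=seg(P,215,260,320,362,76,95); report('post then',P[m])
finish_job()
E
```

```text
post now 407 rect c [641.2  64.2] size [24.1 42.2] ang 25.3 | pca ang 134.9 mean [638.6  69.   84.1] zmax 87.4
post then 408 rect c [641.   64.2] size [24.8 42.2] ang 22.7 | pca ang 135.0 mean [638.5  69.2  84.1] zmax 87.5
the job is handed in; nothing more can be done
```

I placed all four optics on the light path in the order you gave and handed the job in at about 45 s of the 104 s allowed. After releasing the lens I found it about 1 mm off the path, so I picked it up again and moved it over.

The last wrist-camera view had the arm clear of everything. These are the positions I measured from it:

| Optic | Position along the path | Asked | Sideways offset |
|---|---|---|---|
| Lens | about 50.5 mm from the lamp's mouth | 50 mm | about 0 mm |
| Filter | within 0.2 mm of half-way between lens and cuvette holder | half-way | −0.8 mm |
| Cuvette holder | about 199.8 mm from the lamp's mouth | 200 mm | −0.2 mm |
| Iris | about 50.5 mm from the camera's glass | 50 mm | within 0.5 mm |

- **Upright and square:** all four feet sit flat at board height. Lens, filter and cuvette holder are square to the path within about 0.5°. The iris read 1.4° off in this view but 0.4° in the view before it, so its angle is the least certain.
- **Sideways check:** the lens agreed between views. The iris read −0.5 mm in one view and 0.0 mm in the last.
- **Bystanders:** the post holder measured the same as at the start. The dish, spray bottle and hex driver I only saw standing in their places in the last picture and did not measure. I did not touch any of them.

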